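# Load the kit tray in order of use and latch its hold-down lever

## Task

Get the four-lane kit tray on top of the aluminium jig ready: put every bolt left standing in it into the round parts dish on the table, and lay the tools from the table in it along the lanes, roughly centred, in order of use from the lane nearest the robot: marker, screwdriver, spanner, test probe (each has its own lane; the lane of a tool that is missing today stays empty). Only when the tray is loaded, press the tray's sprung hold-down lever down until its catch holds it. Leave the other things on the table where they are.

Things in the scene. Friction and masses are not known exactly. Their poses are not given: they have to be found in the camera images.
- tray: Aluminium four-lane kit tray fixed on the jig's top rails; place varies, never turned. Origin: centre of the floor's top face; x along the tray away from the robot, y left, z up. Floor 196 (x) by 190 (y). Lanes run along y, centred at x = -69, -23, 23, 69, open at their y ends, 30 mm of flat floor each. End rims at x = -95 and 95 are 16 high.
- lane1 (a point): Middle of lane 1 (nearest the robot), on the tray floor, axes as the tray's. Roof-shaped ridges between the lanes and at the tray's ends are 8 high and 16 wide at the foot, and only at tray |y| = 35 to 85: the middle 70 mm of the tray has none, so fingers can reach the floor there.
- lane2 (a point): Middle of lane 2, on the tray floor, axes as the tray's.
- lane3 (a point): Middle of lane 3, on the tray floor, axes as the tray's.
- lane4 (a point): Middle of lane 4 (farthest from the robot), on the tray floor, axes as the tray's.
- lever (a joint): Sprung hold-down lever, rad: 0 sprung up (75 degrees above level), grows as pressed, level at 1.31, hard stop 1.36. From 1.20 its end pin pushes a sprung catch aside; past 1.33 the catch snaps over it and the lever then stays at 1.31 by itself; released earlier it springs up again. Force on the pad: 2 N at first, 5 N on the way, about 10 to 13 N at the catch.
- lever_pad (a point): Middle of the top face of the ridged black thumb pad (24 by 24) at the tray's near end (tray x = -118): 50 from the hinge axis along the arm, 9 above the arm's middle line. Moves with the lever: up, the face looks up and left; pressed, straight up. The catch stands 25 mm right of the pressed pad, 7 mm higher than it.
- lever_hinge (a point): Point on the lever's hinge axis in line with the pad, at tray y = 125, z = 26; the axis is tray x; pressing swings the arm from up down to the right (-y). The lever also carries a bar over all lanes: up, it is at tray y = 107, z = 92; pressed, at y = 57 with 22 mm under it.
- parts_dish: Round steel parts dish, 110 across, 24 high, floor 4 thick, sloping walls, stuck to the table by its magnet. Origin: the middle of its underside. 
- marker_mid (a point): Marker pen: thick round pen, 135 long, 17 in diameter, lying on the table. Point: middle of its axis. Its long axis is this frame's x.
- test_probe_mid (a point): Test probe: short tapered grip 15 thick with a fine needle, 106 long in all, no lead, lying. Point: middle of its length, on its axis. Its long axis is this frame's x; the grip reaches from x = -37 to 53, the needle to x = -53.
- screwdriver_mid (a point): Small screwdriver, 150 long, lying. Point: middle of its length, on its axis. Its long axis is this frame's x; the handle (18 to 19 thick) reaches from x = 15 to 75, the 6 mm shaft to x = -75.
- spanner_mid (a point): Small combination spanner, 158 long, lying flat: shank 10 wide and 4 thick, its middle 3 above the surface; heads up to 21 wide and 8 thick at the ends. Point: middle of its length, mid shank. Its long axis is this frame's y; the shank is straight from y = -58 to 58.
- mast (a point): Point at mid post of the jig's mast left of the tray, a fixed obstacle: post 40 wide, 595 high over the table, with a 100 by 52 head and a 250 long rod along x at height 545, and a crank arm hanging from the rod's near end at x = 320 to 400 mm, down to height 370. Go over or round it from the left.
- clamp_lever (a point): Point just below the knob of the red-knobbed clamp lever on the post right of the tools, a fixed obstacle 390 above the table; from it the lever runs down to the right to the post's head (height 315) at about x = 305 to 470, y = -525 to -465 mm. The jig's own top rails are 232 high.
- small_carton: Cardboard carton 58x71x98 standing behind the jig; leave alone. Origin: the middle of its underside. 
- bolt1_mid (a point): M8 hex bolt, 35 long, standing on its head in a tray lane at the start: head 15 wide and 5 high below, shank 8 thick above. Point: on its axis, 19 above the underside of the head. z runs from head to shank end.
- bolt2_mid (a point): M8 hex bolt, 41 long, standing on its head in a tray lane at the start: head 15 wide and 5 high below, shank 8 thick above. Point: on its axis, 19 above the underside of the head. z runs from head to shank end.
- bolt3_mid (a point): M8 hex bolt, 47 long, standing on its head in a tray lane at the start: head 15 wide and 5 high below, shank 8 thick above. Point: on its axis, 19 above the underside of the head. z runs from head to shank end.

How it is judged:
On the way, in this order (a step that is already met when the one before it is completed fails the run):
1. with the lever still up, every bolt is in the parts dish and every tool lies in its own lane (x of marker_mid in the frame of tray between -0.085 and -0.053 m and y of marker_mid in the frame of tray between -0.06 and 0.06 m and z of marker_mid in the frame of tray between 0 and 0.0155 m and angle between the x axis of each of marker_mid, screwdriver_mid, test_probe_mid and the y axis of tray, either way round below 0.17 rad and x of screwdriver_mid in the frame of tray between -0.039 and -0.007 m and y of screwdriver_mid in the frame of tray between -0.06 and 0.06 m and z of screwdriver_mid in the frame of tray between 0 and 0.0155 m and x of spanner_mid in the frame of tray between 0.007 and 0.039 m and y of spanner_mid in the frame of tray between -0.06 and 0.06 m and z of spanner_mid in the frame of tray between 0 and 0.009 m and angle between the y axis of spanner_mid and the y axis of tray, either way round below 0.17 rad and x of test_probe_mid in the frame of tray between 0.053 and 0.085 m and y of test_probe_mid in the frame of tray between -0.06 and 0.06 m and z of test_probe_mid in the frame of tray between 0 and 0.0155 m and horizontal distance between each of bolt1_mid, bolt2_mid, bolt3_mid and parts_dish below 0.05 m and z of bolt1_mid in the frame of parts_dish between 0 and 0.05 m and z of bolt2_mid in the frame of parts_dish between 0 and 0.05 m and z of bolt3_mid in the frame of parts_dish between 0 and 0.05 m and value of joint lever below 0.5 rad), for 0.2 s.
2. the lever is pressed down past its catch (value of joint lever above 1.28 rad), for 0.2 s.
At the end, for the whole second after the job is handed in: Bolts in the dish (within 50 mm of its centre); each tool at rest on the tray floor in its own lane (middle within 16 mm of the lane line, 60 mm of the tray middle, within 0.17 rad); lever held above 1.28; carton moved under 40 mm (x of marker_mid in the frame of tray between -0.085 and -0.053 m and y of marker_mid in the frame of tray between -0.06 and 0.06 m and z of marker_mid in the frame of tray between 0 and 0.0155 m and angle between the x axis of each of marker_mid, screwdriver_mid, test_probe_mid and the y axis of tray, either way round below 0.17 rad and x of screwdriver_mid in the frame of tray between -0.039 and -0.007 m and y of screwdriver_mid in the frame of tray between -0.06 and 0.06 m and z of screwdriver_mid in the frame of tray between 0 and 0.0155 m and x of spanner_mid in the frame of tray between 0.007 and 0.039 m and y of spanner_mid in the frame of tray between -0.06 and 0.06 m and z of spanner_mid in the frame of tray between 0 and 0.009 m and angle between the y axis of spanner_mid and the y axis of tray, either way round below 0.17 rad and x of test_probe_mid in the frame of tray between 0.053 and 0.085 m and y of test_probe_mid in the frame of tray between -0.06 and 0.06 m and z of test_probe_mid in the frame of tray between 0 and 0.0155 m and horizontal distance between each of bolt1_mid, bolt2_mid, bolt3_mid and parts_dish below 0.05 m and z of bolt1_mid in the frame of parts_dish between 0 and 0.05 m and z of bolt2_mid in the frame of parts_dish between 0 and 0.05 m and z of bolt3_mid in the frame of parts_dish between 0 and 0.05 m and linear speed of each of marker, screwdriver, spanner, test_probe, bolt1, bolt2, bolt3 below 0.03 m/s and value of joint lever above 1.28 rad and distance of small_carton from where it was at the start of the episode below 0.04 m); the robot touches nothing.
It fails at once if the carton is knocked over (angle between small_carton's own z axis and vertical above 0.5 rad).
Of bolt1, bolt2, bolt3 only 2 to 3 are there at a start; the rules pass over those that are not, and their reading is None.
Of marker, screwdriver, spanner, test_probe only 3 to 4 are there at a start; the rules pass over those that are not, and their reading is None.
At some moment in a run one of spanner may be knocked a few centimetres aside while the robot is not near it.
It also fails if it takes over 210 s, if anything falls off the work surface, if the arm or the gripper's body presses on something with over 40 N, if the wrist force passes 120 N, or if a joint passes its speed limit or range.

## Robot

A 6-joint arm with a two-finger parallel gripper is mounted at the origin on a cart in front of the work surface, level with it; the furniture and walls round the work are solid. World frame = base frame: x ahead of the robot, y to its left, z up, the work surface at z = 0. Lengths are in m, angles in rad, forces in N, time in s.
With the tool pointing down it reaches from about 0.425 to 0.95 m from the base axis. Payload 3.5 kg.
Tool frame: the origin (TCP) lies on the centre line of the jaws, within the pads' length; the fingertips stand 11 mm ahead of it and the grasp point (between the pads) lies 8 mm behind it; y points along the fingers, x is the direction in which the jaws open and shut, and the axes are right-handed (so a half turn about y gives the same grasp; the last joint's range is limited). The gripper opens to 85 mm and grips with 20 to 120 N. Pads are 22 mm wide; open, the fingers measure 114 mm over their backs; the gripper's body (76 mm by 85 mm) begins 54 mm behind the grasp point. The pads swing forward as they close: fully open they stand 13 mm farther back than shut.
Start: joints at [-1.379, 0.286, 1.577, -0, 1.279, -0.15], TCP at [0.226, -0.636, 0.242] pointing down, gripper open.
Joint ranges: [-2.77, 2.77], [-0.9, 2.22], [0.21, 2.48], [-1.53, 4.67], [0.24, 2.81], [-2.84, 2.84]. Speed limits (rad/s): [2.79, 2.79, 3.14, 3.14, 3.14, 3.14].

## Interface

Orientations are given as a unit quaternion [x, y, z, w].
In Python, from plant import get_state, read_camera, sign_off gives the robot as it stands.
- The arm moves only by the shell command python3 -m inch 'ROWS' [FORCE]. ROWS is JSON, a list of rows, each an object of numbers: "ax", "ay", "az": the turn, a rotation vector about the tool's x, y, z in rad; "x", "y", "z": the shift along the tool's x, y, z in mm; "hand": the closure, from -1 (fully open) to 1 (shut). In form: [{"ax": .., "ay": .., "az": .., "x": .., "y": .., "z": .., "hand": ..}, ...]. A call has 1 to 5 rows; each row shifts and turns the commanded pose from where the row before left it, along the tool's axes as they then stand; what a row does not reach is not made up. A row lasts 1/12 s, in which the tool goes at most 41.7 mm and 7.16 degrees, less where a joint would pass 70% of its speed; a pose out of reach is approached as far as the arm can. A call with a gripper value outside its range is refused whole. The fingers move at their own pace and stop on an object; FORCE is the grip in N (left out, the last holds). Time passes only in rows, so rows that do not move let the fingers close. It gives the time, the measured TCP pose, the force and the opening at its end, in the units of the state.
- get_state(): the state, without advancing time (a new reading comes with each control period).
- read_camera(name): name is "scene" or "top" or "wrist"; returns a dict with "img" (420x560x3 uint8, red, green, blue), "fov_y" (degrees; the focal length in pixels is half the picture's height over the tangent of half this angle, whatever the lens; pixels are square), "cx", "cy" (the principal point, pixels), "T" (4x4, takes a point from camera to world coordinates); the wrist camera has in their place "T_tool_cam" (4x4, takes a point from camera to tool coordinates, whose origin is the TCP and whose axes are the tool frame's). Camera axes: x right, y down, z forward; pixel columns grow to the right and rows downward; lengths in m; the calibration is good to about 2 mm. The wrist camera is an equidistant fisheye: a pixel r from the principal point sees the ray r / f radians off the axis. A picture is of the moment at which its call begins: read the wrist's pose just before it. There is no depth.
- sign_off(): hands the job in, once; it reports no verdict.
The state is a dict: "time": time; "qpos": joint angles; "dq": joint speeds; "joint_efforts": joint torques, N m; "eef_pos": TCP position; "tcp_rot": TCP orientation; "contact_force": force on the tool from outside, world axes, zero at the start; "wrist_torque": the same for the moment, N m; "opening": opening from 0.0 (shut) to 1.0 (fully open).
Only numpy, scipy, OpenCV 4.12 (cv2) and the standard library are available. Lean on these libraries where they do the work, as an engineer would, in place of code of your own. Each camera call takes 0.05 s, during which the arm holds its last target. There are 200 camera calls.

## Working session

There is one attempt and no reset: what is moved stays moved. The work goes in short steps, Python scripts to look and compute and a shell command to move; the robot and the scene stay as the last step left them, time stands still between calls to the robot, and variables do not carry over. Pictures are saved under pics/ and viewed, about 12 in all and at most 16, crops included, and the job is handed in when it is done.

```bash
ls; mkdir -p pics
cat > h.py <<'E'
import numpy as np, cv2
from scipy.spatial.transform import Rotation as R
from plant import get_state, read_camera
def shot(name,save=None):
    s=get_state(); c=read_camera(name)
    if 'T' not in c:
        Tw=np.eye(4);Tw[:3,:3]=R.from_quat(s['tcp_rot']).as_matrix();Tw[:3,3]=s['eef_pos'];c['T']=Tw@np.array(c['T_tool_cam']);c['fish']=True
    c['T']=np.array(c['T'])
    c['f']=c['img'].shape[0]/2/np.tan(np.radians(c['fov_y'])/2)
    if save: cv2.imwrite('pics/'+save,cv2.cvtColor(c['img'],cv2.COLOR_RGB2BGR)); np.save('pics/'+save+'.npy',{k:v for k,v in c.items()},allow_pickle=True)
    return c
def load(save): return np.load('pics/'+save+'.npy',allow_pickle=True).item()
def ray(c,u,v):
    d=np.array([u-c['cx'],v-c['cy']],float)
    if c.get('fish'):
        r=np.hypot(*d);t=r/c['f'];k=np.sin(t)/r if r>0 else 0;d=np.array([d[0]*k,d[1]*k,np.cos(t)])
    else: d=np.array([d[0]/c['f'],d[1]/c['f'],1.])
    return c['T'][:3,3],c['T'][:3,:3]@d
def onz(c,u,v,z):
    o,d=ray(c,u,v);return o+d*(z-o[2])/d[2]
def proj(c,p):
    q=np.linalg.inv(c['T'])@np.r_[p,1];q=q[:3]
    if c.get('fish'):
        r=np.hypot(q[0],q[1]);t=np.arctan2(r,q[2]);k=c['f']*t/r;return c['cx']+q[0]*k,c['cy']+q[1]*k
    return c['cx']+c['f']*q[0]/q[2],c['cy']+c['f']*q[1]/q[2]
def tri(c1,a,c2,b):
    o1,d1=ray(c1,*a);o2,d2=ray(c2,*b);A=np.c_[d1,-d2];t=np.linalg.lstsq(A,o2-o1,rcond=None)[0]
    p,q=o1+d1*t[0],o2+d2*t[1];return (p+q)/2,np.linalg.norm(p-q)
E
python3 - <<'E'
from h import *
np.set_printoptions(precision=3,suppress=True)
for n in ['scene','top','wrist']:
    c=shot(n,n+'0.png');print(n,c['fov_y'],c['cx'],c['cy']);print(c['T'])
    cv2.imwrite(f'pics/{n}0b.png',cv2.resize(cv2.imread(f'pics/{n}0.png'),(800,600),interpolation=cv2.INTER_CUBIC))
s=get_state();print(R.from_quat(s['tcp_rot']).as_matrix(),s)
E
```

```text
pics
scene 42.95401695557161 278.698269055304 210.23468148568406
[[ 0.133  0.507 -0.852  1.632]
 [ 0.991 -0.076  0.109 -0.297]
 [-0.01  -0.858 -0.513  0.873]
 [ 0.     0.     0.     1.   ]]
top 49.21066296793289 279.7331491004458 210.9702026953606
[[-0.009 -0.996  0.092  0.443]
 [-1.     0.008 -0.018 -0.17 ]
 [ 0.017 -0.092 -0.996  1.176]
 [ 0.     0.     0.     1.   ]]
wrist 65.70646984690485 278.888076432306 208.58087596403243
[[ 0.336 -0.906 -0.259  0.293]
 [-0.942 -0.323 -0.092 -0.612]
 [-0.     0.275 -0.962  0.374]
 [ 0.     0.     0.     1.   ]]
[[ 0.335 -0.     0.942]
 [-0.942  0.002  0.335]
 [-0.002 -1.     0.   ]] {'time': 0.15, 'qpos': array([-1.379,  0.287,  1.578, -0.   ,  1.279, -0.15 ]), 'dq': array([ 0.   , -0.002, -0.005,  0.002,  0.   , -0.001]), 'joint_efforts': array([  0.   , -40.66 , -29.314,  -0.   ,   0.004,  -0.   ]), 'eef_pos': array([ 0.226, -0.635,  0.241]), 'tcp_rot': array([-0.577,  0.408, -0.407,  0.578]), 'contact_force': array([ 0.213,  0.106, -0.499]), 'wrist_torque': array([ 0.002, -0.001, -0.04 ]), 'opening': 1.005240112502735}
```

View pics/scene0b.png

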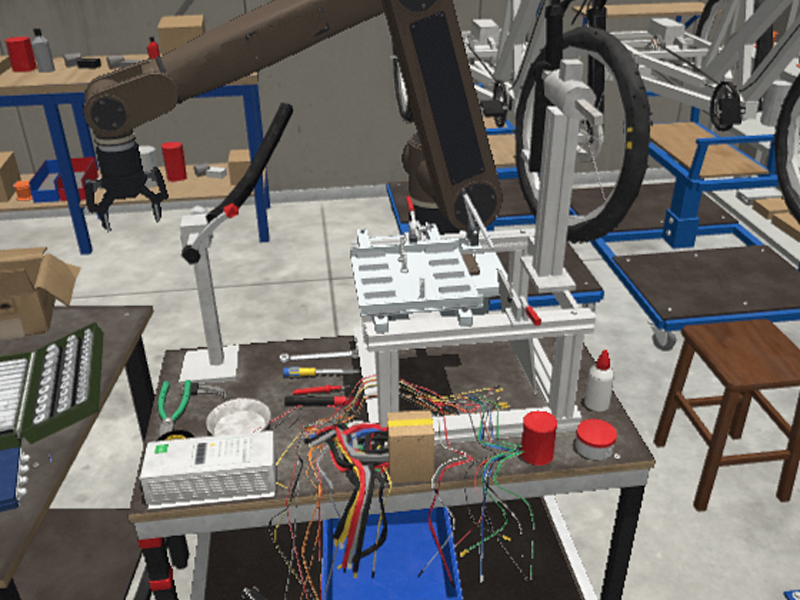

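View pics/top0b.png

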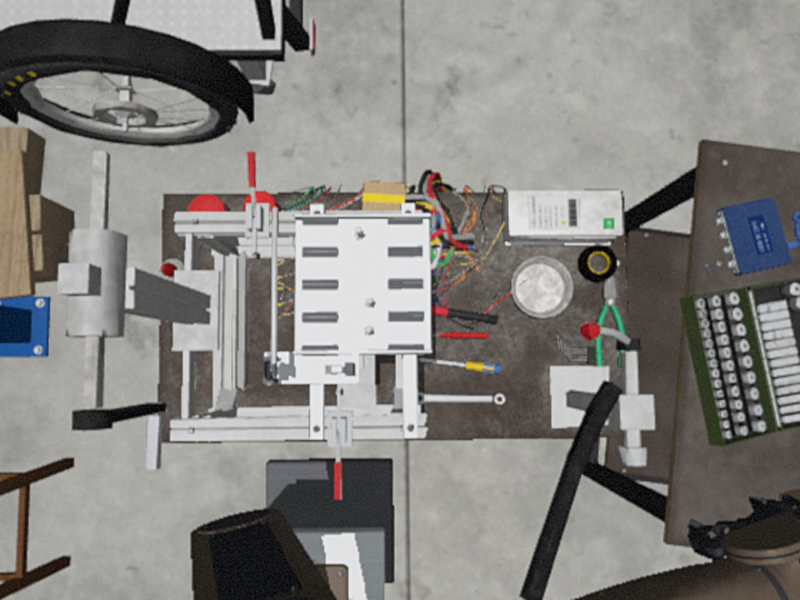

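The top view shows the tray at (295–430, 212–353), bolts near (360,233), (370,302) and (369,330), the dish at (542,287), and the tools between x=420 and 503. I'll enlarge the top and scene views to identify the tools.

Run:
```python
import cv2,numpy as np
t=cv2.imread('pics/top0.png');s=cv2.imread('pics/scene0.png')
a=cv2.resize(t[130:310,180:430],(800,576),interpolation=cv2.INTER_CUBIC)   # scale 3.2
b=cv2.resize(s[150:310,110:350],(800,533),interpolation=cv2.INTER_CUBIC) # 3.333
cv2.imwrite('pics/c1.png',a);cv2.imwrite('pics/c2.png',b)
```

```text
(no output)
```

View pics/c1.png

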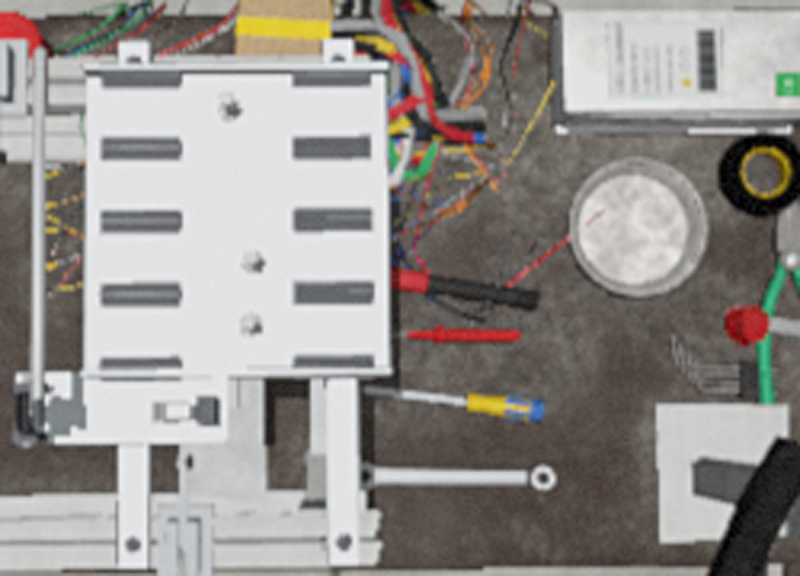

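View pics/c2.png

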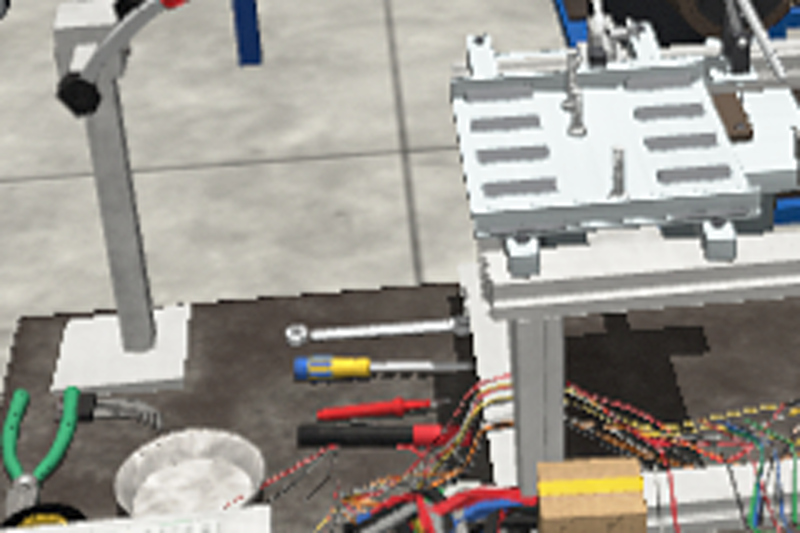

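The crops show all four tools and three bolts.
- **Marker:** black body with a red cap, top crop (390–538, 270–305).
- **Test probe:** red, needle toward +y, crop (408–520, 335).
- **Screwdriver:** handle end at crop (545,410).
- **Spanner:** ring end at crop (543,478).
- **Bolts:** crop (230,107), (253,263) and (250,325).
- **Dish:** crop (637,227).

Next I'll work out positions.

Run:
```python
from h import *
np.set_printoptions(precision=4,suppress=True)
t=load('top0.png');s=load('scene0.png')
T=lambda u,v:(180+u/3.2-.35,130+v/3.2-.35)
S=lambda u,v:(110+u/3.333-.35,150+v/3.333-.35)
print('corners far-right, near-right',tri(t,T(388,66),s,S(478,213)),tri(t,T(390,374),s,S(452,83)))
print('bolts top pts (shank end)')
for a,b in [((230,103),(618,152)),((253,257),(576,95)),((250,322),(573,58))]: print(tri(t,T(*a),s,S(*b)))
print('dish',onz(t,*T(638,228),.024))
print('marker black end',onz(t,*T(537,299),.0085),tri(t,T(537,299),s,S(298,434)), 'cap joint',onz(t,*T(428,284),.0085))
print('probe',onz(t,*T(520,335),.0075),onz(t,*T(410,335),.0075))
print('driver end',onz(t,*T(545,410),.009),'shaft/handle',onz(t,*T(468,402),.009),'shaft',onz(t,*T(385,391),.009))
print('spanner ring',onz(t,*T(543,478),.003),'shank',onz(t,*T(380,476),.003),onz(t,*T(530,477),.003))
for z in [.22,.24,.26]: print(z,'tray R far/near, L far/near',[onz(t,*T(*p),z)[:2] for p in[(388,66),(390,374),(86,68),(85,376)]])
print('pad',[onz(t,*T(208,411),z) for z in(.26,.3,.34)])
# red/black masks stats on tools
img=t['img'].astype(int)
```

```text
corners far-right, near-right (array([ 0.6476, -0.2279,  0.277 ]), np.float64(0.002494634256127665)) (array([ 0.456 , -0.2281,  0.2746]), np.float64(0.0003515204723267696))
bolts top pts (shank end)
(array([ 0.6203, -0.1311,  0.2989]), np.float64(0.0009306757911143816))
(array([ 0.5268, -0.1452,  0.2944]), np.float64(0.0006111865752537526))
(array([ 0.4872, -0.1426,  0.3039]), np.float64(0.0011145098388241552))
dish [ 0.5734 -0.4425  0.024 ]
marker black end [ 0.5186 -0.3634  0.0085] (array([ 0.5184, -0.3636,  0.011 ]), np.float64(0.0011973190511492527)) cap joint [ 0.5313 -0.2764  0.0085]
probe [ 0.49   -0.3493  0.0075] [ 0.4908 -0.2615  0.0075]
driver end [ 0.4303 -0.3677  0.009 ] shaft/handle [ 0.4372 -0.3066  0.009 ] shaft [ 0.4465 -0.2409  0.009 ]
spanner ring [ 0.3766 -0.3659  0.003 ] shank [ 0.3795 -0.2364  0.003 ] [ 0.3775 -0.3555  0.003 ]
0.22 tray R far/near, L far/near [array([ 0.6605, -0.2329]), array([ 0.4568, -0.2314]), array([ 0.6602, -0.0332]), array([ 0.4573, -0.0336])]
0.24 tray R far/near, L far/near [array([ 0.6559, -0.2316]), array([ 0.4566, -0.2301]), array([ 0.6556, -0.036 ]), array([ 0.457 , -0.0365])]
0.26 tray R far/near, L far/near [array([ 0.6514, -0.2302]), array([ 0.4563, -0.2289]), array([ 0.6511, -0.0389]), array([ 0.4567, -0.0393])]
pad [array([ 0.4344, -0.1156,  0.26  ]), array([ 0.4348, -0.1179,  0.3   ]), array([ 0.4351, -0.1203,  0.34  ])]
```

Tray rim tops triangulate to z≈0.275, so the floor is at about 0.259. Measured rim spacing is 195 × 190, which matches the given size. That puts the tray centre near (0.552, −0.134), and the bolt tops fit lengths of 41, 35 and 47. I'll turn the tool so its x is world +X (jaws across the lanes), rise, and cross over to the tray.

```bash
python3 -m inch '[{"y":-41,"ay":-0.12},{"y":-41,"ay":-0.12},{"y":-41,"ay":-0.12},{"y":-41,"ay":-0.12},{"y":-41,"ay":-0.12}]' 40
python3 -m inch '[{"y":-20,"ay":-0.12},{"ay":-0.12},{"ay":-0.12},{"ay":-0.12},{"ay":-0.149}]'
python3 -c "
from h import *
s=get_state();print(R.from_quat(s['tcp_rot']).as_matrix().round(3),s['eef_pos'],s['qpos'].round(2))"
```

```text
[[ 0.335 -0.     0.942]
 [-0.942  0.002  0.335]
 [-0.002 -1.     0.   ]] [ 0.22618726 -0.63545934  0.24121886] [-1.38  0.29  1.58 -0.    1.28 -0.15]validation failed for argument at $[0]...
validation failed for argument at $[0]...
```

```bash
python3 -m inch '[{"ax":0,"ay":-0.12,"az":0,"x":0,"y":-41,"z":0,"hand":-1}]' 40; python3 -m inch --help | head -30
```

```text
time: 0.23
eef_pos: [0.2252, -0.6312, 0.2716]
tcp_rot: [-0.596, 0.377, -0.367, 0.607]
contact_force: [0.4, 0.2, -2.7]
opening: 1.0invalid input: not JSON, or not a number
```

```bash
python3 -m inch '[{"ax":0,"ay":-0.12,"az":0,"x":0,"y":-41,"z":0,"hand":0.4},{"ax":0,"ay":-0.12,"az":0,"x":0,"y":-41,"z":0,"hand":0.4},{"ax":0,"ay":-0.12,"az":0,"x":0,"y":-41,"z":0,"hand":0.4},{"ax":0,"ay":-0.12,"az":0,"x":0,"y":-41,"z":0,"hand":0.4},{"ax":0,"ay":-0.12,"az":0,"x":0,"y":-41,"z":0,"hand":0.4}]' 40
python3 -m inch '[{"ax":0,"ay":-0.12,"az":0,"x":0,"y":0,"z":0,"hand":0.4},{"ax":0,"ay":-0.12,"az":0,"x":0,"y":0,"z":0,"hand":0.4},{"ax":0,"ay":-0.12,"az":0,"x":0,"y":0,"z":0,"hand":0.4},{"ax":0,"ay":-0.12,"az":0,"x":0,"y":0,"z":0,"hand":0.4},{"ax":0,"ay":0,"az":0,"x":0,"y":0,"z":0,"hand":0.4}]'
python3 -c "
from h import *
s=get_state();print(R.from_quat(s['tcp_rot']).as_matrix().round(3),s['eef_pos'],s['qpos'].round(2))"
```

```text
time: 0.65
eef_pos: [0.2262, -0.6354, 0.49]
tcp_rot: [-0.685, 0.176, -0.176, 0.685]
contact_force: [0.7, -0.8, -0.1]
opening: 0.31
time: 1.07
eef_pos: [0.2263, -0.6359, 0.4877]
tcp_rot: [-0.707, 0.01, -0.009, 0.707]
contact_force: [-1.2, -0.5, -0.1]
opening: 0.3
[[ 1.    -0.     0.027]
 [-0.027  0.001  1.   ]
 [-0.    -1.     0.001]] [ 0.22625315 -0.63590565  0.48769203] [-1.38  0.22  1.22  0.    1.7  -1.35]
```

```bash
python3 -m inch '[{"ax":0,"ay":-0.027,"az":0,"x":21.7,"y":0,"z":34,"hand":0.4},{"ax":0,"ay":0,"az":0,"x":21.7,"y":0,"z":34,"hand":0.4},{"ax":0,"ay":0,"az":0,"x":21.7,"y":0,"z":34,"hand":0.4},{"ax":0,"ay":0,"az":0,"x":21.7,"y":0,"z":34,"hand":0.4},{"ax":0,"ay":0,"az":0,"x":21.7,"y":0,"z":34,"hand":0.4}]' | tail -5
python3 -m inch '[{"ax":0,"ay":0,"az":0,"x":21.7,"y":0,"z":34,"hand":0.4},{"ax":0,"ay":0,"az":0,"x":21.7,"y":0,"z":34,"hand":0.4},{"ax":0,"ay":0,"az":0,"x":21.7,"y":0,"z":34,"hand":0.4},{"ax":0,"ay":0,"az":0,"x":21.7,"y":0,"z":34,"hand":0.4},{"ax":0,"ay":0,"az":0,"x":21.7,"y":0,"z":34,"hand":0.4}]' | tail -5
python3 -m inch '[{"ax":0,"ay":0,"az":0,"x":21.7,"y":0,"z":34,"hand":0.4},{"ax":0,"ay":0,"az":0,"x":21.7,"y":0,"z":34,"hand":0.4},{"ax":0,"ay":0,"az":0,"x":21.7,"y":0,"z":34,"hand":0.4},{"ax":0,"ay":0,"az":0,"x":21.7,"y":0,"z":34,"hand":0.4},{"ax":0,"ay":0,"az":0,"x":0,"y":0,"z":0,"hand":0.4}]' 
python3 -c "
from h import *
c=shot('wrist','w1.png');s=get_state();print(R.from_quat(s['tcp_rot']).as_matrix().round(3),s['eef_pos'],s['qpos'].round(2))"
```

```text
time: 1.48
eef_pos: [0.3366, -0.4651, 0.4879]
tcp_rot: [-0.707, 0.002, -0.002, 0.707]
contact_force: [-0.4, 0.8, 0.9]
opening: 0.306
time: 1.9
eef_pos: [0.4454, -0.295, 0.4882]
tcp_rot: [0.707, -0.002, 0.002, -0.707]
contact_force: [0.6, -0.9, 0.3]
opening: 0.3
time: 2.32
eef_pos: [0.5343, -0.1554, 0.4879]
tcp_rot: [-0.706, -0.001, 0.001, 0.708]
contact_force: [-0.7, -0.3, 0.3]
opening: 0.297
[[ 1.    -0.    -0.001]
 [ 0.001  0.001  1.   ]
 [-0.    -1.     0.001]] [ 0.53315126 -0.15792023  0.48788704] [-0.47 -0.05  1.51  0.    1.68 -0.47]
```

View pics/w1.png

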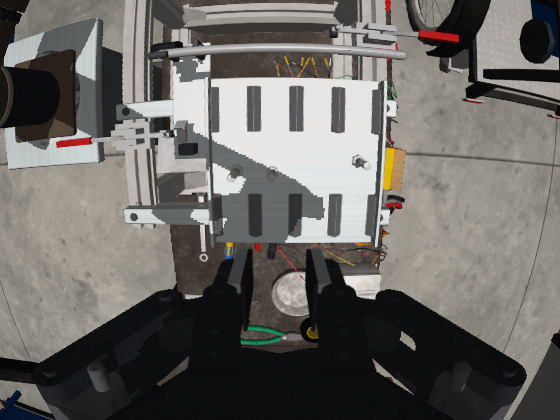

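The wrist view (image right = +X, up = +Y) shows the tray at (211–381, 80–242), bolts near (235,172), (271,172) and (360,161), and the bar at row 52. I'll refine the tray and bolt positions from this.

Run:
```python
from h import *
np.set_printoptions(precision=4,suppress=True)
c=load('w1.png')
for p in [(213,80),(213,243),(381,80),(381,243)]: print('rim',onz(c,*p,.26)[:2],onz(c,*p,.275)[:2])
for z,p,n in [(.27,(.487,-.143),'b'),(.27,(.527,-.145),'b'),(.27,(.6203,-.131),'b')]:
    print([np.round(proj(c,[*p,zz])) for zz in(.259,.3)])
g=cv2.cvtColor(c['img'],cv2.COLOR_RGB2BGR)[130:210,200:400]
cv2.imwrite('pics/w1c.png',cv2.resize(g,(800,320),interpolation=cv2.INTER_CUBIC))
```

```text
rim [ 0.4624 -0.0414] [ 0.4654 -0.0433]
rim [ 0.4559 -0.2321] [ 0.4592 -0.226 ]
rim [ 0.6498 -0.0379] [ 0.645  -0.0399]
rim [ 0.6619 -0.2324] [ 0.6566 -0.2263]
[array([236., 169.]), array([231., 176.])]
[array([271., 171.]), array([271., 178.])]
[array([354., 160.]), array([363., 165.])]
```

View pics/w1c.png

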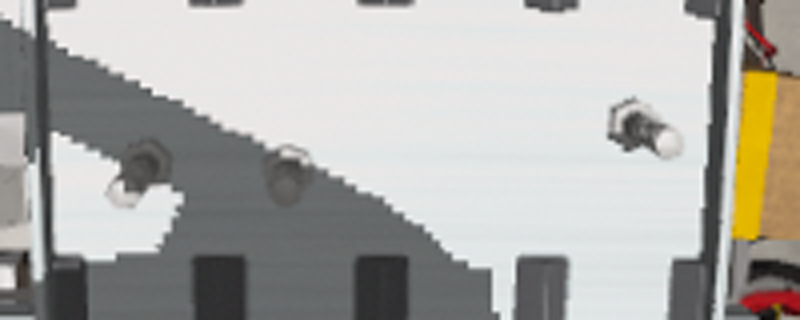

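```bash
python3 -m inch '[{"ax":0,"ay":0,"az":0,"x":30,"y":20,"z":9,"hand":0.4},{"ax":0,"ay":0,"az":0,"x":30,"y":20,"z":9,"hand":0.4},{"ax":0,"ay":0,"az":0,"x":30,"y":20,"z":9,"hand":0.4},{"ax":0,"ay":0,"az":0,"x":0,"y":40,"z":0,"hand":0.4},{"ax":0,"ay":0,"az":0,"x":0,"y":0,"z":0,"hand":0.4}]' 
python3 -m inch '[{"ax":0,"ay":0,"az":0,"x":0,"y":40,"z":0,"hand":0.4},{"ax":0,"ay":0,"az":0,"x":0,"y":30,"z":0,"hand":0.4},{"ax":0,"ay":0,"az":0,"x":0,"y":25,"z":0,"hand":0.4},{"ax":0,"ay":0,"az":0,"x":0,"y":0,"z":0,"hand":0.4},{"ax":0,"ay":0,"az":0,"x":0,"y":0,"z":0,"hand":0.4}]' 
python3 -m inch '[{"ax":0,"ay":0,"az":0,"x":0,"y":0,"z":0,"hand":1},{"ax":0,"ay":0,"az":0,"x":0,"y":0,"z":0,"hand":1},{"ax":0,"ay":0,"az":0,"x":0,"y":0,"z":0,"hand":1},{"ax":0,"ay":0,"az":0,"x":0,"y":0,"z":0,"hand":1}]'
```

```text
time: 2.78
eef_pos: [0.6189, -0.1335, 0.375]
tcp_rot: [-0.704, 0.009, 0.006, 0.71]
contact_force: [-0.7, 0.2, -4.7]
opening: 0.304
time: 3.2
eef_pos: [0.6214, -0.1353, 0.2939]
tcp_rot: [-0.707, 0.002, -0.001, 0.707]
contact_force: [0.6, 0.6, 1.7]
opening: 0.296
time: 3.53
eef_pos: [0.6232, -0.1352, 0.2975]
tcp_rot: [0.708, 0.001, 0.003, -0.706]
contact_force: [-0.4, -0.6, 6.8]
opening: 0.07
```

```bash
python3 -m inch '[{"ax":0,"ay":0,"az":0,"x":0,"y":-20,"z":0,"hand":1},{"ax":0,"ay":0,"az":0,"x":0,"y":-40,"z":0,"hand":1},{"ax":0,"ay":0,"az":0,"x":0,"y":-40,"z":0,"hand":1},{"ax":0,"ay":0,"az":0,"x":0,"y":-20,"z":0,"hand":1},{"ax":0,"ay":0,"az":0,"x":0,"y":0,"z":0,"hand":1}]'
python3 - <<'E'
from h import *
c=shot('wrist','w2.png');s=shot('scene','s2.png')
a=cv2.resize(c['img'][200:330,200:360],None,fx=2.5,fy=2.5,interpolation=cv2.INTER_CUBIC)
b=cv2.resize(s['img'][80:240,200:360],(400,400),interpolation=cv2.INTER_CUBIC)
a=cv2.copyMakeBorder(a,0,400-a.shape[0],0,0,cv2.BORDER_CONSTANT)
cv2.imwrite('pics/w2c.png',cv2.cvtColor(np.hstack([a,b]),cv2.COLOR_RGB2BGR))
E
```

```text
time: 3.95
eef_pos: [0.6234, -0.1347, 0.4225]
tcp_rot: [0.709, 0.004, 0.005, -0.705]
contact_force: [0.3, 0.5, 0.8]
opening: 0.071
```

View pics/w2c.png

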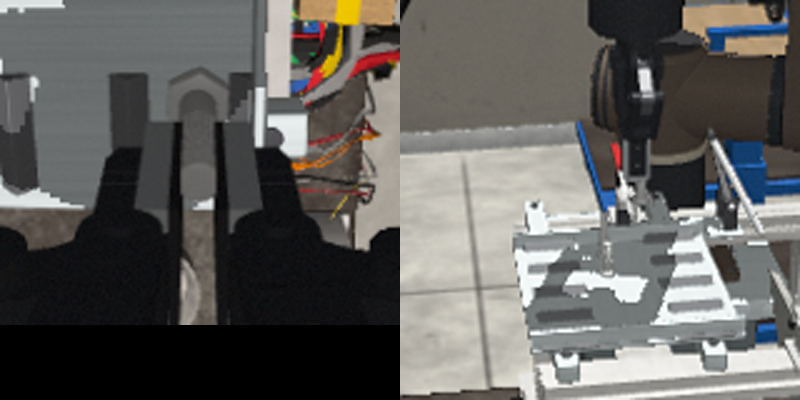

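The bolt is held between the pads (crop centre ~(200,110)). Before carrying it, I'll place the clamp lever and tube with both views, because the dish lies close to them.

Run:
```python
from h import *
np.set_printoptions(precision=3,suppress=True)
t=load('top0.png');s=load('scene0.png')
B=lambda u,v:(u*.7-.15,v*.7-.15)
for n,a,b in [('red',(590,330),(232,210)),('red2',(590,330),(190,255)),('blackknob',(630,346),(190,255)),('tube low',(614,388),(213,216)),('tube hi',(530,595),(288,108)),('post head',(637,412),(195,225))]: print(n,tri(t,B(*a),s,B(*b)))
img=s['img'].astype(int);m=(img[...,0]>150)&(img[...,1]<60)&(img[...,2]<60);ys,xs=np.nonzero(m[130:160,140:180]);print(xs.mean()+140,ys.mean()+130,len(xs))
```

```text
red (array([ 0.48 , -0.417,  0.373]), np.float64(0.0013367521476130276))
red2 (array([ 0.485, -0.469,  0.292]), np.float64(0.05001044958570095))
blackknob (array([ 0.462, -0.498,  0.289]), np.float64(0.0011126783768634397))
tube low (array([ 0.408, -0.458,  0.332]), np.float64(0.0015355078218503282))
tube hi (array([ 0.193, -0.319,  0.449]), np.float64(0.0012448843086832564))
post head (array([ 0.374, -0.496,  0.303]), np.float64(0.003524835602349784))
160.73529411764707 146.2941176470588 34
```

Run:
```python
from h import *
s=load('s2.png')
print([(z,np.round(proj(s,[.6234,-.1347,z]))) for z in (.42,.48,.55,.6,.65,.7)])
g=cv2.cvtColor(s['img'],cv2.COLOR_RGB2BGR);print(get_state()['qpos'].round(3))
cv2.imwrite('pics/s2b.png',cv2.resize(g[0:240,100:420],(800,600),interpolation=cv2.INTER_CUBIC))
```

```text
[(0.42, array([294., 145.])), (0.48, array([294., 118.])), (0.55, array([294.,  84.])), (0.6, array([294.,  58.])), (0.65, array([294.,  31.])), (0.7, array([294.,   3.]))]
[-0.372  0.126  1.455  0.     1.558 -0.37 ]
```

View pics/s2b.png

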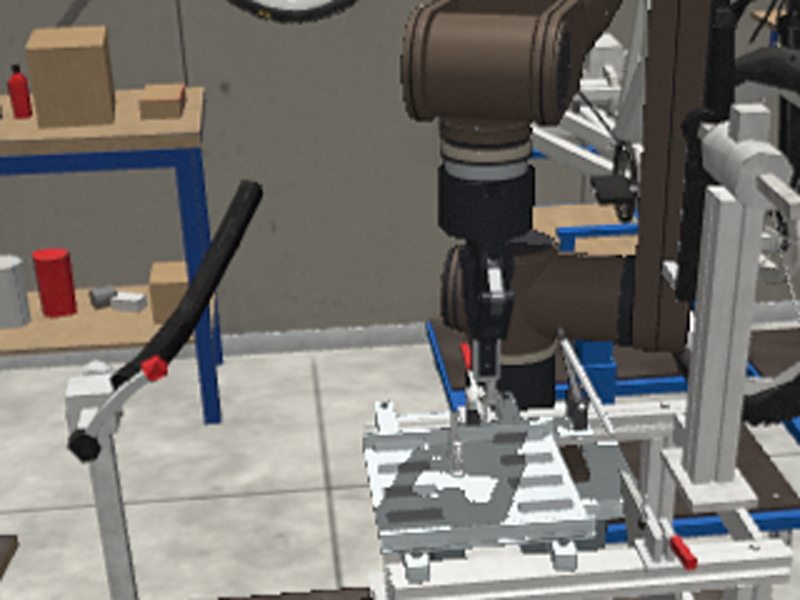

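The wrist axis sits about 0.24 m above the TCP. Over the dish an upright arm would meet the red knob at (0.48, −0.417, ~0.39). So I'll tilt the tool 0.5 rad there, with the wrist leaning toward +Y, and lower it like that.

```bash
python3 -m inch '[{"ax":0,"ay":0,"az":0,"x":-6.2,"y":0,"z":-37,"hand":1},{"ax":0,"ay":0,"az":0,"x":-6.2,"y":0,"z":-37,"hand":1},{"ax":0,"ay":0,"az":0,"x":-6.2,"y":0,"z":-37,"hand":1},{"ax":0,"ay":0,"az":0,"x":-6.2,"y":0,"z":-37,"hand":1},{"ax":0,"ay":0,"az":0,"x":-6.2,"y":0,"z":-37,"hand":1}]' 
python3 -m inch '[{"ax":0,"ay":0,"az":0,"x":-6.2,"y":0,"z":-37,"hand":1},{"ax":0,"ay":0,"az":0,"x":-6.2,"y":0,"z":-37,"hand":1},{"ax":0,"ay":0,"az":0,"x":-6.2,"y":0,"z":-37,"hand":1},{"ax":0,"ay":0,"az":0,"x":0,"y":0,"z":0,"hand":1},{"ax":0,"ay":0,"az":0,"x":0,"y":0,"z":0,"hand":1}]' 
python3 -m inch '[{"ax":-0.12,"ay":0,"az":0,"x":0,"y":0,"z":0,"hand":1},{"ax":-0.12,"ay":0,"az":0,"x":0,"y":0,"z":0,"hand":1},{"ax":-0.12,"ay":0,"az":0,"x":0,"y":0,"z":0,"hand":1},{"ax":-0.12,"ay":0,"az":0,"x":0,"y":0,"z":0,"hand":1},{"ax":-0.02,"ay":0,"az":0,"x":0,"y":0,"z":0,"hand":1}]' 
python3 -c "
from h import *
s=get_state();print(R.from_quat(s['tcp_rot']).as_matrix().round(3),s['eef_pos'],s['qpos'].round(2))"
```

```text
time: 4.47
eef_pos: [0.5897, -0.3203, 0.4103]
tcp_rot: [-0.706, 0.002, 0.001, 0.708]
contact_force: [0.6, -0.1, -0.2]
opening: 0.064
time: 4.88
eef_pos: [0.5705, -0.4319, 0.4092]
tcp_rot: [-0.705, 0.003, -0.0, 0.709]
contact_force: [1.0, 1.0, -0.1]
opening: 0.072
time: 5.3
eef_pos: [0.5725, -0.4256, 0.4107]
tcp_rot: [0.86, 0.001, -0.002, -0.511]
contact_force: [0.6, 0.2, -0.4]
opening: 0.067
[[ 1.    -0.001 -0.004]
 [ 0.003 -0.478  0.878]
 [-0.003 -0.878 -0.478]] [ 0.57246543 -0.42555021  0.41071279] [-0.65  0.17  1.47 -0.42  1.22 -0.57]
```

```bash
python3 -m inch '[{"ax":0,"ay":0,"az":0,"x":0,"y":36,"z":19.6,"hand":1},{"ax":0,"ay":0,"az":0,"x":0,"y":36,"z":19.6,"hand":1},{"ax":0,"ay":0,"az":0,"x":0,"y":36,"z":19.6,"hand":1},{"ax":0,"ay":0,"az":0,"x":0,"y":36,"z":19.6,"hand":1},{"ax":0,"ay":0,"az":0,"x":0,"y":36,"z":19.6,"hand":1}]' 
python3 -m inch '[{"ax":0,"ay":0,"az":0,"x":0,"y":36,"z":19.6,"hand":1},{"ax":0,"ay":0,"az":0,"x":0,"y":36,"z":19.6,"hand":1},{"ax":0,"ay":0,"az":0,"x":0,"y":36,"z":19.6,"hand":1},{"ax":0,"ay":0,"az":0,"x":0,"y":0,"z":0,"hand":1},{"ax":0,"ay":0,"az":0,"x":0,"y":0,"z":0,"hand":1}]' 
python3 -m inch '[{"ax":0,"ay":0,"az":0,"x":0,"y":4,"z":2,"hand":1},{"ax":0,"ay":0,"az":0,"x":0,"y":0,"z":0,"hand":0.4},{"ax":0,"ay":0,"az":0,"x":0,"y":0,"z":0,"hand":0.4},{"ax":0,"ay":0,"az":0,"x":0,"y":0,"z":0,"hand":0.4},{"ax":0,"ay":0,"az":0,"x":0,"y":0,"z":0,"hand":0.4}]' 
python3 -c "
from h import *
shot('wrist','w3.png')"
```

```text
time: 5.72
eef_pos: [0.5715, -0.4292, 0.206]
tcp_rot: [0.859, -0.001, 0.0, -0.511]
contact_force: [1.4, -0.0, -0.4]
opening: 0.072
time: 6.13
eef_pos: [0.5699, -0.4289, 0.0814]
tcp_rot: [0.859, -0.003, -0.002, -0.513]
contact_force: [-0.1, 0.2, 0.7]
opening: 0.065
time: 6.55
eef_pos: [0.5727, -0.4315, 0.0835]
tcp_rot: [0.861, -0.0, 0.002, -0.509]
contact_force: [-0.2, -0.1, 0.3]
opening: 0.297
```

View pics/w3.png

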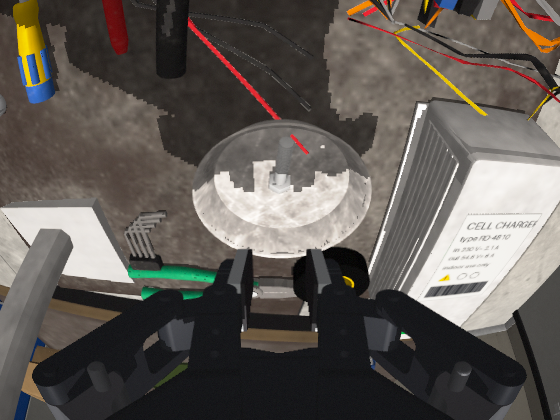

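The bolt lies inside the dish at about (285,172), and the dish centre is near (282,190). I'll go back up for the bolt in lane 1.

```bash
python3 -m inch '[{"ax":0,"ay":0,"az":0,"x":0,"y":-36,"z":-19.6,"hand":0.4},{"ax":0,"ay":0,"az":0,"x":0,"y":-36,"z":-19.6,"hand":0.4},{"ax":0,"ay":0,"az":0,"x":0,"y":-36,"z":-19.6,"hand":0.4},{"ax":0,"ay":0,"az":0,"x":0,"y":-36,"z":-19.6,"hand":0.4},{"ax":0,"ay":0,"az":0,"x":0,"y":-36,"z":-19.6,"hand":0.4}]' |sed -n 2p
python3 -m inch '[{"ax":0,"ay":0,"az":0,"x":0,"y":-36,"z":-19.6,"hand":0.4},{"ax":0,"ay":0,"az":0,"x":0,"y":-36,"z":-19.6,"hand":0.4},{"ax":0.12,"ay":0,"az":0,"x":0,"y":0,"z":0,"hand":0.4},{"ax":0.12,"ay":0,"az":0,"x":0,"y":0,"z":0,"hand":0.4},{"ax":0.12,"ay":0,"az":0,"x":0,"y":0,"z":0,"hand":0.4}]' |sed -n 2p
python3 -m inch '[{"ax":0.12,"ay":0,"az":0,"x":0,"y":0,"z":0,"hand":0.4},{"ax":0.02,"ay":0,"az":0,"x":-10.6,"y":0,"z":36,"hand":0.4},{"ax":0,"ay":0,"az":0,"x":-10.6,"y":0,"z":36,"hand":0.4},{"ax":0,"ay":0,"az":0,"x":-10.6,"y":0,"z":36,"hand":0.4},{"ax":0,"ay":0,"az":0,"x":-10.6,"y":0,"z":36,"hand":0.4}]' |sed -n 2p
python3 -m inch '[{"ax":0,"ay":0,"az":0,"x":-10.6,"y":0,"z":36,"hand":0.4},{"ax":0,"ay":0,"az":0,"x":-10.6,"y":0,"z":36,"hand":0.4},{"ax":0,"ay":0,"az":0,"x":-10.6,"y":0,"z":36,"hand":0.4},{"ax":0,"ay":0,"az":0,"x":-10.6,"y":0,"z":36,"hand":0.4},{"ax":0,"ay":0,"az":0,"x":0,"y":0,"z":0,"hand":0.4}]'
```

```text
eef_pos: [0.5715, -0.4302, 0.2885]
eef_pos: [0.5724, -0.4296, 0.3718]
eef_pos: [0.529, -0.2855, 0.3668]
time: 8.27
eef_pos: [0.486, -0.1372, 0.3683]
tcp_rot: [-0.707, -0.002, 0.0, 0.708]
contact_force: [0.4, -0.7, 0.4]
opening: 0.299
```

```bash
python3 -m inch '[{"ax":0,"ay":0,"az":0,"x":0,"y":30,"z":-5,"hand":0.4},{"ax":0,"ay":0,"az":0,"x":0,"y":30,"z":0,"hand":0.4},{"ax":0,"ay":0,"az":0,"x":0,"y":20,"z":0,"hand":0.4},{"ax":0,"ay":0,"az":0,"x":0,"y":0,"z":0,"hand":0.4},{"ax":0,"ay":0,"az":0,"x":0,"y":0,"z":0,"hand":0.4}]' 
python3 -m inch '[{"ax":0,"ay":0,"az":0,"x":0,"y":0,"z":0,"hand":1},{"ax":0,"ay":0,"az":0,"x":0,"y":0,"z":0,"hand":1},{"ax":0,"ay":0,"az":0,"x":0,"y":0,"z":0,"hand":1},{"ax":0,"ay":0,"az":0,"x":0,"y":0,"z":0,"hand":1},{"ax":0,"ay":0,"az":0,"x":0,"y":-10,"z":0,"hand":1}]' 
python3 -m inch '[{"ax":0,"ay":0,"az":0,"x":0,"y":-40,"z":0,"hand":1},{"ax":0,"ay":0,"az":0,"x":0,"y":-40,"z":0,"hand":1},{"ax":0,"ay":0,"az":0,"x":0,"y":-40,"z":0,"hand":1},{"ax":0,"ay":0,"az":0,"x":0,"y":0,"z":0,"hand":1}]'
python3 -c "
from h import *
c=shot('wrist','w4.png');x=c['img'][200:290,220:340];print((x.mean(2)[:, :]>0).sum())
cv2.imwrite('pics/w4c.png',cv2.resize(cv2.cvtColor(c['img'][180:300,200:360],cv2.COLOR_RGB2BGR),(480,360)))"
```

```text
time: 8.68
eef_pos: [0.4871, -0.1473, 0.2866]
tcp_rot: [-0.707, 0.001, -0.0, 0.707]
contact_force: [0.5, 0.5, 0.5]
opening: 0.301
time: 9.1
eef_pos: [0.4871, -0.1471, 0.2965]
tcp_rot: [-0.707, 0.001, -0.0, 0.707]
contact_force: [-0.2, 0.2, -0.8]
opening: 0.075
time: 9.43
eef_pos: [0.4894, -0.1482, 0.4286]
tcp_rot: [0.71, 0.005, 0.006, -0.704]
contact_force: [0.3, -0.5, 1.9]
opening: 0.076
10800
```

```bash
python3 -m inch '[{"ax":0,"ay":0,"az":0,"x":11.5,"y":0,"z":-35,"hand":1},{"ax":0,"ay":0,"az":0,"x":11.5,"y":0,"z":-35,"hand":1},{"ax":0,"ay":0,"az":0,"x":11.5,"y":0,"z":-35,"hand":1},{"ax":0,"ay":0,"az":0,"x":11.5,"y":0,"z":-35,"hand":1},{"ax":0,"ay":0,"az":0,"x":11.5,"y":0,"z":-35,"hand":1}]' |sed -n 2p
python3 -m inch '[{"ax":0,"ay":0,"az":0,"x":11.5,"y":0,"z":-35,"hand":1},{"ax":0,"ay":0,"az":0,"x":11.5,"y":0,"z":-35,"hand":1},{"ax":0,"ay":0,"az":0,"x":11.5,"y":0,"z":-35,"hand":1},{"ax":-0.12,"ay":0,"az":0,"x":0,"y":0,"z":0,"hand":1},{"ax":-0.12,"ay":0,"az":0,"x":0,"y":0,"z":0,"hand":1}]'|sed -n 2p
python3 -m inch '[{"ax":-0.12,"ay":0,"az":0,"x":0,"y":0,"z":0,"hand":1},{"ax":-0.12,"ay":0,"az":0,"x":0,"y":0,"z":0,"hand":1},{"ax":-0.02,"ay":0,"az":0,"x":0,"y":0,"z":0,"hand":1},{"ax":0,"ay":0,"az":0,"x":0,"y":36,"z":19.6,"hand":1},{"ax":0,"ay":0,"az":0,"x":0,"y":36,"z":19.6,"hand":1}]' |sed -n 2,5p
python3 -m inch '[{"ax":0,"ay":0,"az":0,"x":0,"y":36,"z":19.6,"hand":1},{"ax":0,"ay":0,"az":0,"x":0,"y":36,"z":19.6,"hand":1},{"ax":0,"ay":0,"az":0,"x":0,"y":36,"z":19.6,"hand":1},{"ax":0,"ay":0,"az":0,"x":0,"y":36,"z":19.6,"hand":1},{"ax":0,"ay":0,"az":0,"x":0,"y":36,"z":19.6,"hand":1}]' |sed -n 2,5p
python3 -m inch '[{"ax":0,"ay":0,"az":0,"x":0,"y":24,"z":13,"hand":1},{"ax":0,"ay":0,"az":0,"x":0,"y":0,"z":0,"hand":1},{"ax":0,"ay":0,"az":0,"x":0,"y":0,"z":0,"hand":1}]'
```

```text
eef_pos: [0.5448, -0.3237, 0.4161]
eef_pos: [0.5789, -0.432, 0.4096]
eef_pos: [0.5801, -0.4277, 0.3388]
tcp_rot: [0.861, 0.001, 0.003, -0.509]
contact_force: [0.6, 0.0, -0.6]
opening: 0.078
eef_pos: [0.5782, -0.428, 0.1279]
tcp_rot: [0.86, -0.002, 0.001, -0.511]
contact_force: [0.2, -0.0, -0.2]
opening: 0.077
time: 11.4
eef_pos: [0.5775, -0.4276, 0.1003]
tcp_rot: [0.859, -0.003, -0.001, -0.512]
contact_force: [0.6, 0.2, 0.4]
opening: 0.077
```

```bash
python3 -m inch '[{"ax":0,"ay":0,"az":0,"x":0,"y":12,"z":7,"hand":1},{"ax":0,"ay":0,"az":0,"x":0,"y":0,"z":0,"hand":0.4},{"ax":0,"ay":0,"az":0,"x":0,"y":0,"z":0,"hand":0.4},{"ax":0,"ay":0,"az":0,"x":0,"y":0,"z":0,"hand":0.4},{"ax":0,"ay":0,"az":0,"x":0,"y":0,"z":0,"hand":0.4}]'
python3 -c "
from h import *
shot('wrist','w5.png')"
python3 -m inch '[{"ax":0,"ay":0,"az":0,"x":0,"y":-36,"z":-19.6,"hand":0.4},{"ax":0,"ay":0,"az":0,"x":0,"y":-36,"z":-19.6,"hand":0.4},{"ax":0,"ay":0,"az":0,"x":0,"y":-36,"z":-19.6,"hand":0.4},{"ax":0,"ay":0,"az":0,"x":0,"y":-36,"z":-19.6,"hand":0.4},{"ax":0,"ay":0,"az":0,"x":0,"y":-36,"z":-19.6,"hand":0.4}]' |sed -n 2p
python3 -m inch '[{"ax":0,"ay":0,"az":0,"x":0,"y":-36,"z":-19.6,"hand":0.4},{"ax":0,"ay":0,"az":0,"x":0,"y":-36,"z":-19.6,"hand":0.4},{"ax":0.12,"ay":0,"az":0,"x":0,"y":0,"z":0,"hand":0.4},{"ax":0.12,"ay":0,"az":0,"x":0,"y":0,"z":0,"hand":0.4},{"ax":0.12,"ay":0,"az":0,"x":0,"y":0,"z":0,"hand":0.4}]' |sed -n 2p
python3 -m inch '[{"ax":0.12,"ay":0,"az":0,"x":0,"y":0,"z":0,"hand":0.4},{"ax":0.02,"ay":0,"az":0,"x":-6.3,"y":0,"z":35,"hand":0.4},{"ax":0,"ay":0,"az":0,"x":-6.3,"y":0,"z":35,"hand":0.4},{"ax":0,"ay":0,"az":0,"x":-6.3,"y":0,"z":35,"hand":0.4},{"ax":0,"ay":0,"az":0,"x":-6.3,"y":0,"z":35,"hand":0.4}]' |sed -n 2p
python3 -m inch '[{"ax":0,"ay":0,"az":0,"x":-6.3,"y":0,"z":35,"hand":0.4},{"ax":0,"ay":0,"az":0,"x":-6.3,"y":0,"z":35,"hand":0.4},{"ax":0,"ay":0,"az":0,"x":-6.3,"y":0,"z":35,"hand":0.4},{"ax":0,"ay":0,"az":0,"x":-6.3,"y":0,"z":35,"hand":0.4},{"ax":0,"ay":0,"az":0,"x":0,"y":0,"z":0,"hand":0.4}]'
```

```text
time: 11.82
eef_pos: [0.5798, -0.4281, 0.091]
tcp_rot: [0.86, -0.0, 0.001, -0.509]
contact_force: [-0.6, -0.6, -0.4]
opening: 0.297
eef_pos: [0.5789, -0.427, 0.2969]
eef_pos: [0.5797, -0.4263, 0.3802]
eef_pos: [0.5536, -0.2863, 0.3753]
time: 13.53
eef_pos: [0.5283, -0.1419, 0.3769]
tcp_rot: [-0.707, -0.002, 0.0, 0.708]
contact_force: [1.0, 0.2, 0.1]
opening: 0.303
```

```bash
python3 -m inch '[{"ax":0,"ay":0,"az":0,"x":0,"y":35,"z":-2,"hand":0.4},{"ax":0,"ay":0,"az":0,"x":0,"y":35,"z":0,"hand":0.4},{"ax":0,"ay":0,"az":0,"x":0,"y":22,"z":0,"hand":0.4},{"ax":0,"ay":0,"az":0,"x":0,"y":0,"z":0,"hand":0.4},{"ax":0,"ay":0,"az":0,"x":0,"y":0,"z":0,"hand":0.4}]' 
python3 -m inch '[{"ax":0,"ay":0,"az":0,"x":0,"y":0,"z":0,"hand":1},{"ax":0,"ay":0,"az":0,"x":0,"y":0,"z":0,"hand":1},{"ax":0,"ay":0,"az":0,"x":0,"y":0,"z":0,"hand":1},{"ax":0,"ay":0,"az":0,"x":0,"y":0,"z":0,"hand":1},{"ax":0,"ay":0,"az":0,"x":0,"y":-10,"z":0,"hand":1}]' 
python3 -m inch '[{"ax":0,"ay":0,"az":0,"x":0,"y":-40,"z":0,"hand":1},{"ax":0,"ay":0,"az":0,"x":0,"y":-40,"z":0,"hand":1},{"ax":0,"ay":0,"az":0,"x":0,"y":-40,"z":0,"hand":1},{"ax":0,"ay":0,"az":0,"x":0,"y":0,"z":0,"hand":1}]'
```

```text
time: 13.95
eef_pos: [0.5287, -0.1492, 0.2826]
tcp_rot: [-0.707, 0.001, -0.0, 0.707]
contact_force: [-0.7, -1.1, 0.4]
opening: 0.295
time: 14.37
eef_pos: [0.5288, -0.149, 0.2929]
tcp_rot: [-0.707, 0.001, -0.0, 0.707]
contact_force: [-1.2, -0.1, -0.7]
opening: 0.072
time: 14.7
eef_pos: [0.531, -0.1499, 0.425]
tcp_rot: [0.71, 0.005, 0.006, -0.704]
contact_force: [-0.1, -0.2, 1.7]
opening: 0.071
```

```bash
python3 -m inch '[{"ax":0,"ay":0,"az":0,"x":4.7,"y":0,"z":-35,"hand":1},{"ax":0,"ay":0,"az":0,"x":4.7,"y":0,"z":-35,"hand":1},{"ax":0,"ay":0,"az":0,"x":4.7,"y":0,"z":-35,"hand":1},{"ax":0,"ay":0,"az":0,"x":4.7,"y":0,"z":-35,"hand":1},{"ax":0,"ay":0,"az":0,"x":4.7,"y":0,"z":-35,"hand":1}]' |sed -n 2p
python3 -m inch '[{"ax":0,"ay":0,"az":0,"x":4.7,"y":0,"z":-35,"hand":1},{"ax":0,"ay":0,"az":0,"x":4.7,"y":0,"z":-35,"hand":1},{"ax":0,"ay":0,"az":0,"x":4.7,"y":0,"z":-35,"hand":1},{"ax":-0.12,"ay":0,"az":0,"x":0,"y":0,"z":0,"hand":1},{"ax":-0.12,"ay":0,"az":0,"x":0,"y":0,"z":0,"hand":1}]'|sed -n 2p
python3 -m inch '[{"ax":-0.12,"ay":0,"az":0,"x":0,"y":0,"z":0,"hand":1},{"ax":-0.12,"ay":0,"az":0,"x":0,"y":0,"z":0,"hand":1},{"ax":-0.02,"ay":0,"az":0,"x":0,"y":0,"z":0,"hand":1},{"ax":0,"ay":0,"az":0,"x":0,"y":36,"z":19.6,"hand":1},{"ax":0,"ay":0,"az":0,"x":0,"y":36,"z":19.6,"hand":1}]' |sed -n 2,5p
python3 -m inch '[{"ax":0,"ay":0,"az":0,"x":0,"y":36,"z":19.6,"hand":1},{"ax":0,"ay":0,"az":0,"x":0,"y":36,"z":19.6,"hand":1},{"ax":0,"ay":0,"az":0,"x":0,"y":36,"z":19.6,"hand":1},{"ax":0,"ay":0,"az":0,"x":0,"y":36,"z":19.6,"hand":1},{"ax":0,"ay":0,"az":0,"x":0,"y":36,"z":19.6,"hand":1}]' |sed -n 2,5p
python3 -m inch '[{"ax":0,"ay":0,"az":0,"x":0,"y":36,"z":19.6,"hand":1},{"ax":0,"ay":0,"az":0,"x":0,"y":0,"z":0,"hand":1},{"ax":0,"ay":0,"az":0,"x":0,"y":0,"z":0,"hand":0.4},{"ax":0,"ay":0,"az":0,"x":0,"y":0,"z":0,"hand":0.4},{"ax":0,"ay":0,"az":0,"x":0,"y":0,"z":0,"hand":0.4}]'
python3 -m inch '[{"ax":0,"ay":0,"az":0,"x":0,"y":-15,"z":-8,"hand":0.4},{"ax":0,"ay":0,"az":0,"x":0,"y":0,"z":0,"hand":0.4},{"ax":0,"ay":0,"az":0,"x":0,"y":0,"z":0,"hand":0.4}]'
python3 -c "
from h import *
shot('wrist','w6.png')"
```

```text
eef_pos: [0.5523, -0.3255, 0.4137]
eef_pos: [0.5657, -0.4336, 0.4089]
eef_pos: [0.5676, -0.4296, 0.336]
tcp_rot: [0.861, 0.001, 0.004, -0.508]
contact_force: [-0.3, -0.7, -1.0]
opening: 0.072
eef_pos: [0.5659, -0.4301, 0.125]
tcp_rot: [0.86, -0.002, 0.001, -0.511]
contact_force: [0.5, -0.1, 0.1]
opening: 0.072
time: 16.78
eef_pos: [0.5685, -0.4317, 0.0907]
tcp_rot: [0.861, 0.001, 0.003, -0.508]
contact_force: [0.7, -0.5, -0.2]
opening: 0.298
time: 17.03
eef_pos: [0.5682, -0.4309, 0.1076]
tcp_rot: [0.861, 0.001, 0.003, -0.508]
contact_force: [-0.5, -0.2, -0.3]
opening: 0.299
```

View pics/w6.png

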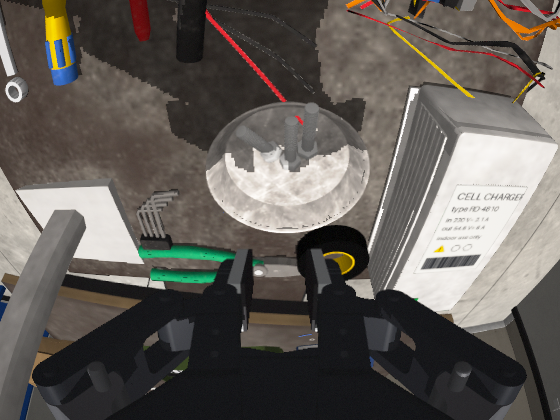

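All three bolts are in the dish. Now the tools: rise, untilt, and look from above them.

```bash
python3 -m inch '[{"ax":0,"ay":0,"az":0,"x":0,"y":-36,"z":-19.6,"hand":0.46},{"ax":0,"ay":0,"az":0,"x":0,"y":-36,"z":-19.6,"hand":0.46},{"ax":0,"ay":0,"az":0,"x":0,"y":-36,"z":-19.6,"hand":0.46},{"ax":0,"ay":0,"az":0,"x":0,"y":-36,"z":-19.6,"hand":0.46},{"ax":0,"ay":0,"az":0,"x":0,"y":-36,"z":-19.6,"hand":0.46}]' |sed -n 2p
python3 -m inch '[{"ax":0,"ay":0,"az":0,"x":0,"y":-36,"z":-19.6,"hand":0.46},{"ax":0.12,"ay":0,"az":0,"x":0,"y":0,"z":0,"hand":0.46},{"ax":0.12,"ay":0,"az":0,"x":0,"y":0,"z":0,"hand":0.46},{"ax":0.12,"ay":0,"az":0,"x":0,"y":0,"z":0,"hand":0.46},{"ax":0.12,"ay":0,"az":0,"x":0,"y":0,"z":0,"hand":0.46}]' |sed -n 2p
python3 -m inch '[{"ax":0.02,"ay":0,"az":0,"x":0,"y":0,"z":35,"hand":0.46},{"ax":0,"ay":0,"az":0,"x":0,"y":0,"z":35,"hand":0.46},{"ax":0,"ay":0,"az":0,"x":0,"y":0,"z":35,"hand":0.46},{"ax":0,"ay":0,"az":0,"x":-40,"y":0,"z":0,"hand":0.46},{"ax":0,"ay":0,"az":0,"x":-40,"y":0,"z":0,"hand":0.46}]'
python3 -m inch '[{"ax":0,"ay":0,"az":0,"x":0,"y":30,"z":0,"hand":0.46},{"ax":0,"ay":0,"az":0,"x":0,"y":30,"z":0,"hand":0.46},{"ax":0,"ay":0,"az":0,"x":0,"y":0,"z":0,"hand":0.46},{"ax":0,"ay":0,"az":0,"x":0,"y":0,"z":0,"hand":0.46}]'
python3 -c "
from h import *
shot('wrist','w7.png')"
```

```text
eef_pos: [0.5658, -0.4286, 0.3094]
eef_pos: [0.5665, -0.4285, 0.3505]
time: 18.33
eef_pos: [0.4867, -0.3213, 0.3471]
tcp_rot: [-0.707, -0.001, 0.001, 0.707]
contact_force: [-1.1, -2.2, 1.3]
opening: 0.273
time: 18.67
eef_pos: [0.4855, -0.323, 0.2859]
tcp_rot: [-0.706, 0.002, 0.0, 0.708]
contact_force: [0.6, 0.5, 0.8]
opening: 0.271
```

View pics/w7.png

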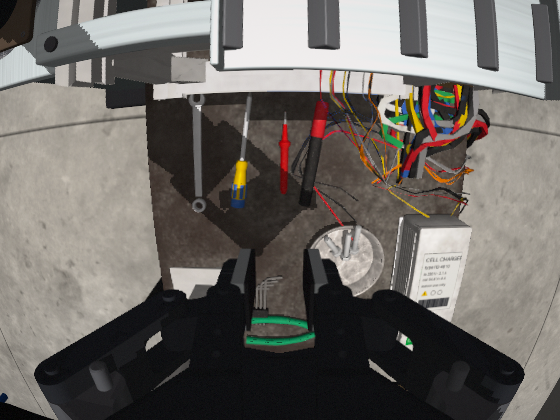

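Great view: the spanner's heads are at (197,100) and (199,206), the screwdriver runs (249,97)–(238,207), the probe (285,112)–(284,191), and the marker (321,100)–(306,206). I'll measure from this.

Run:
```python
from h import *
np.set_printoptions(precision=4,suppress=True)
c=load('w7.png')
for n,z,a,b in [('spanner',.004,(197,100),(199,206)),('driver',.008,(249,97),(238,207)),('probe',.0075,(285,113),(284,191)),('marker',.0085,(321,99),(306,206))]:
    p,q=onz(c,*a,z),onz(c,*b,z);d=p-q;print(n,p[:2],q[:2],'len',np.hypot(*d[:2]).round(4),'mid',((p+q)/2)[:2],'yaw',np.arctan2(d[0],d[1]).round(3))
for u in (231,323,413,485): print('ridge',onz(c,u,10,.267)[:2],onz(c,u,45,.267)[:2])
print('edge',onz(c,300,68,.26))
print('dish',onz(c,346,262,.024))
```

```text
spanner [ 0.3807 -0.227 ] [ 0.3776 -0.3679] len 0.1409 mid [ 0.3791 -0.2975] yaw 0.023
driver [ 0.4484 -0.2261] [ 0.4316 -0.3683] len 0.1432 mid [ 0.44   -0.2972] yaw 0.118
probe [ 0.4932 -0.2467] [ 0.4921 -0.3469] len 0.1002 mid [ 0.4927 -0.2968] yaw 0.011
marker [ 0.5381 -0.2284] [ 0.521  -0.3668] len 0.1395 mid [ 0.5295 -0.2976] yaw 0.123
ridge [ 0.4639 -0.2004] [ 0.4642 -0.2182]
ridge [ 0.5069 -0.2005] [ 0.5066 -0.2183]
ridge [ 0.5522 -0.1954] [ 0.5514 -0.2143]
ridge [ 0.597  -0.1859] [ 0.5953 -0.2068]
edge [ 0.4964 -0.2287  0.26  ]
dish [ 0.5764 -0.4412  0.024 ]
```

```bash
python3 -m inch '[{"ax":0,"ay":0,"az":0,"x":5,"y":38,"z":-1,"hand":0.48},{"ax":0,"ay":0,"az":0,"x":0,"y":40,"z":0,"hand":0.48},{"ax":0,"ay":0,"az":0,"x":0,"y":40,"z":0,"hand":0.48},{"ax":0,"ay":0,"az":0,"x":0,"y":40,"z":0,"hand":0.48},{"ax":0,"ay":0,"az":0,"x":0,"y":40,"z":0,"hand":0.48}]' |sed -n 2p
python3 -m inch '[{"ax":0,"ay":0,"az":0,"x":0,"y":40,"z":0,"hand":0.48},{"ax":0,"ay":0,"az":0,"x":0,"y":15,"z":0,"hand":0.48},{"ax":0,"ay":0,"az":0,"x":0,"y":0,"z":0,"hand":0.48},{"ax":0,"ay":0,"az":0,"x":0,"y":0,"z":0,"hand":0.48}]'
```

```text
eef_pos: [0.4934, -0.3265, 0.0909]
time: 19.47
eef_pos: [0.4927, -0.3259, 0.0357]
tcp_rot: [0.707, -0.0, 0.001, -0.707]
contact_force: [0.2, 0.0, 0.1]
opening: 0.256
```

```bash
python3 -m inch '[{"ax":0,"ay":0,"az":0,"x":-2,"y":15,"z":0,"hand":0.48},{"ax":0,"ay":0,"az":0,"x":0,"y":8,"z":0,"hand":0.48},{"ax":0,"ay":0,"az":0,"x":0,"y":0,"z":0,"hand":0.48},{"ax":0,"ay":0,"az":0,"x":0,"y":0,"z":0,"hand":0.48}]' 40
python3 -m inch '[{"ax":0,"ay":0,"az":0,"x":0,"y":0,"z":0,"hand":1},{"ax":0,"ay":0,"az":0,"x":0,"y":0,"z":0,"hand":1},{"ax":0,"ay":0,"az":0,"x":0,"y":0,"z":0,"hand":1},{"ax":0,"ay":0,"az":0,"x":0,"y":0,"z":0,"hand":1},{"ax":0,"ay":0,"az":0,"x":0,"y":0,"z":0,"hand":1}]'
```

```text
time: 19.8
eef_pos: [0.4904, -0.3257, 0.0132]
tcp_rot: [0.708, -0.0, 0.001, -0.707]
contact_force: [-0.2, 0.4, 0.2]
opening: 0.259
time: 20.22
eef_pos: [0.4905, -0.3259, 0.0134]
tcp_rot: [0.708, 0.0, 0.001, -0.706]
contact_force: [-0.9, -0.1, 5.7]
opening: 0.114
```

```bash
python3 -m inch '[{"ax":0,"ay":0,"az":0,"x":0,"y":-20,"z":0,"hand":1},{"ax":0,"ay":0,"az":0,"x":0,"y":-41,"z":0,"hand":1},{"ax":0,"ay":0,"az":0,"x":0,"y":-41,"z":0,"hand":1},{"ax":0,"ay":0,"az":0,"x":0,"y":-41,"z":0,"hand":1},{"ax":0,"ay":0,"az":0,"x":0,"y":-41,"z":0,"hand":1}]' |sed -n 2,5p
python3 -m inch '[{"ax":0,"ay":0,"az":0,"x":0,"y":-41,"z":0,"hand":1},{"ax":0,"ay":0,"az":0,"x":0,"y":-41,"z":0,"hand":1},{"ax":0,"ay":0,"az":0,"x":0,"y":-41,"z":0,"hand":1},{"ax":0,"ay":0,"az":0,"x":0,"y":-25,"z":0,"hand":1},{"ax":0,"ay":0,"az":0,"x":0,"y":0,"z":0,"hand":1}]' |sed -n 2,5p
python3 -m inch '[{"ax":0,"ay":0,"az":0,"x":21.9,"y":0,"z":28.3,"hand":1},{"ax":0,"ay":0,"az":0,"x":21.9,"y":0,"z":28.3,"hand":1},{"ax":0,"ay":0,"az":0,"x":21.9,"y":0,"z":28.3,"hand":1},{"ax":0,"ay":0,"az":0,"x":21.9,"y":0,"z":28.3,"hand":1},{"ax":0,"ay":0,"az":0,"x":21.9,"y":0,"z":28.3,"hand":1}]' |sed -n 2,5p
python3 -m inch '[{"ax":0,"ay":0,"az":0,"x":21.9,"y":0,"z":28.3,"hand":1},{"ax":0,"ay":0,"az":0,"x":0,"y":0,"z":0,"hand":1},{"ax":0,"ay":0,"az":0,"x":0,"y":0,"z":0,"hand":1}]'
python3 -c "
from h import *
shot('wrist','w8.png')"
```

```text
eef_pos: [0.489, -0.3245, 0.1971]
tcp_rot: [-0.707, 0.001, -0.001, 0.707]
contact_force: [1.3, -0.3, -0.1]
opening: 0.11
eef_pos: [0.4911, -0.3265, 0.3525]
tcp_rot: [0.711, 0.003, 0.004, -0.704]
contact_force: [0.1, -0.4, 0.0]
opening: 0.11
eef_pos: [0.5995, -0.1821, 0.3422]
tcp_rot: [-0.707, 0.001, -0.0, 0.707]
contact_force: [0.6, 0.3, -0.8]
opening: 0.107
time: 21.72
eef_pos: [0.6215, -0.1536, 0.3418]
tcp_rot: [-0.707, 0.0, 0.001, 0.707]
contact_force: [-0.2, -0.3, -0.3]
opening: 0.108
```

View pics/w8.png

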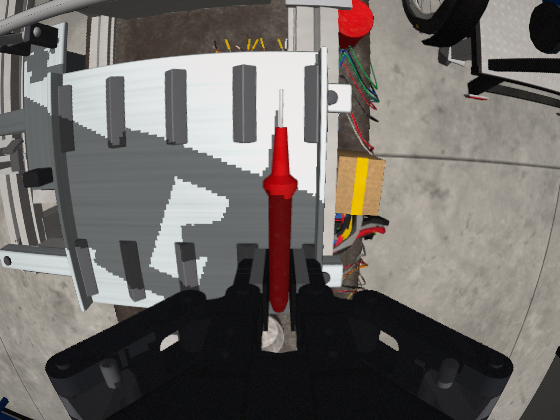

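The probe is held straight (needle tip (281,92), grip end (278,308)) and sits centred between the lane-4 ridges at u≈245 and 313. Lowering it.

```bash
python3 -m inch '[{"ax":0,"ay":0,"az":0,"x":0,"y":30,"z":0,"hand":1},{"ax":0,"ay":0,"az":0,"x":0,"y":24,"z":0,"hand":1},{"ax":0,"ay":0,"az":0,"x":0,"y":9,"z":0,"hand":1},{"ax":0,"ay":0,"az":0,"x":0,"y":3,"z":0,"hand":1},{"ax":0,"ay":0,"az":0,"x":0,"y":0,"z":0,"hand":1}]' |sed -n 2,5p
python3 -m inch '[{"ax":0,"ay":0,"az":0,"x":0,"y":1,"z":0,"hand":1},{"ax":0,"ay":0,"az":0,"x":0,"y":0,"z":0,"hand":1}]'
```

```text
eef_pos: [0.6204, -0.1564, 0.2769]
tcp_rot: [-0.707, 0.002, -0.001, 0.707]
contact_force: [-0.6, 0.4, 0.3]
opening: 0.113
time: 22.35
eef_pos: [0.6214, -0.1561, 0.2776]
tcp_rot: [0.707, -0.0, 0.002, -0.707]
contact_force: [-0.2, 1.0, 0.4]
opening: 0.111
```

```bash
python3 -m inch '[{"ax":0,"ay":0,"az":0,"x":0,"y":3,"z":0,"hand":1},{"ax":0,"ay":0,"az":0,"x":0,"y":2,"z":0,"hand":1},{"ax":0,"ay":0,"az":0,"x":0,"y":0,"z":0,"hand":1}]' |sed -n 2,5p
python3 -m inch '[{"ax":0,"ay":0,"az":0,"x":0,"y":0,"z":0,"hand":0.6},{"ax":0,"ay":0,"az":0,"x":0,"y":0,"z":0,"hand":0.6},{"ax":0,"ay":0,"az":0,"x":0,"y":0,"z":0,"hand":0.6}]'
```

```text
eef_pos: [0.6218, -0.1559, 0.2754]
tcp_rot: [0.708, 0.0, 0.002, -0.706]
contact_force: [-2.3, -0.0, 8.1]
opening: 0.11
time: 22.85
eef_pos: [0.6219, -0.1558, 0.2738]
tcp_rot: [0.708, 0.0, 0.002, -0.707]
contact_force: [0.1, 0.6, 6.5]
opening: 0.202
```

```bash
python3 -m inch '[{"ax":0,"ay":0,"az":0,"x":0,"y":-20,"z":0,"hand":0.6},{"ax":0,"ay":0,"az":0,"x":0,"y":-40,"z":0,"hand":0.6},{"ax":0,"ay":0,"az":0,"x":0,"y":-20,"z":0,"hand":0.4},{"ax":0,"ay":0,"az":0,"x":-19.2,"y":0,"z":-34,"hand":0.4},{"ax":0,"ay":0,"az":0,"x":-19.2,"y":0,"z":-34,"hand":0.4}]' |sed -n 2,5p
python3 -m inch '[{"ax":0,"ay":0,"az":0,"x":-19.2,"y":0,"z":-34,"hand":0.4},{"ax":0,"ay":0,"az":0,"x":-19.2,"y":0,"z":-34,"hand":0.4},{"ax":0,"ay":0,"az":0,"x":-19.2,"y":0,"z":-34,"hand":0.4},{"ax":0,"ay":0.12,"az":0,"x":0,"y":0,"z":0,"hand":0.4},{"ax":0,"ay":0.01,"az":0,"x":0,"y":20,"z":0,"hand":0.4}]' |sed -n 2,5p
python3 -m inch '[{"ax":0,"ay":0,"az":0,"x":0,"y":40,"z":0,"hand":0.4},{"ax":0,"ay":0,"az":0,"x":0,"y":40,"z":0,"hand":0.4},{"ax":0,"ay":0,"az":0,"x":0,"y":40,"z":0,"hand":0.4},{"ax":0,"ay":0,"az":0,"x":0,"y":40,"z":0,"hand":0.4},{"ax":0,"ay":0,"az":0,"x":0,"y":40,"z":0,"hand":0.4}]' |sed -n 2,5p
python3 -m inch '[{"ax":0,"ay":0,"az":0,"x":0,"y":40,"z":0,"hand":0.4},{"ax":0,"ay":0,"az":0,"x":0,"y":40,"z":0,"hand":0.4},{"ax":0,"ay":0,"az":0,"x":0,"y":15,"z":0,"hand":0.4},{"ax":0,"ay":0,"az":0,"x":0,"y":0,"z":0,"hand":0.4},{"ax":0,"ay":0,"az":0,"x":0,"y":0,"z":0,"hand":0.4}]'
```

```text
eef_pos: [0.5836, -0.2228, 0.3542]
tcp_rot: [0.708, 0.002, 0.001, -0.706]
contact_force: [1.0, -0.8, -0.9]
opening: 0.298
eef_pos: [0.5248, -0.3286, 0.3358]
tcp_rot: [0.707, -0.047, 0.052, -0.704]
contact_force: [0.0, -0.5, 0.2]
opening: 0.301
eef_pos: [0.5245, -0.3249, 0.1295]
tcp_rot: [0.706, -0.047, 0.047, -0.706]
contact_force: [0.4, -0.0, -0.3]
opening: 0.302
time: 24.52
eef_pos: [0.5243, -0.3247, 0.0354]
tcp_rot: [-0.705, 0.047, -0.046, 0.706]
contact_force: [-0.3, -0.2, 0.1]
opening: 0.301
```

```bash
python3 -m inch '[{"ax":0,"ay":0,"az":0,"x":2,"y":14,"z":0,"hand":0.4},{"ax":0,"ay":0,"az":0,"x":0,"y":8,"z":0,"hand":0.4},{"ax":0,"ay":0,"az":0,"x":0,"y":0,"z":0,"hand":0.4},{"ax":0,"ay":0,"az":0,"x":0,"y":0,"z":0,"hand":0.4}]' |sed -n 2,5p
python3 -m inch '[{"ax":0,"ay":0,"az":0,"x":0,"y":0,"z":0,"hand":1},{"ax":0,"ay":0,"az":0,"x":0,"y":0,"z":0,"hand":1},{"ax":0,"ay":0,"az":0,"x":0,"y":0,"z":0,"hand":1},{"ax":0,"ay":0,"az":0,"x":0,"y":0,"z":0,"hand":1}]'
python3 -m inch '[{"ax":0,"ay":0,"az":0,"x":0,"y":-20,"z":0,"hand":1},{"ax":0,"ay":0,"az":0,"x":0,"y":-41,"z":0,"hand":1},{"ax":0,"ay":0,"az":0,"x":0,"y":-41,"z":0,"hand":1},{"ax":0,"ay":0,"az":0,"x":0,"y":-41,"z":0,"hand":1},{"ax":0,"ay":0,"az":0,"x":0,"y":-41,"z":0,"hand":1}]' |sed -n 2,5p
python3 -m inch '[{"ax":0,"ay":0,"az":0,"x":0,"y":-41,"z":0,"hand":1},{"ax":0,"ay":0,"az":0,"x":0,"y":-41,"z":0,"hand":1},{"ax":0,"ay":0,"az":0,"x":0,"y":-41,"z":0,"hand":1},{"ax":0,"ay":-0.12,"az":0,"x":0,"y":-25,"z":0,"hand":1},{"ax":0,"ay":-0.01,"az":0,"x":0,"y":0,"z":0,"hand":1}]'
```

```text
eef_pos: [0.5278, -0.3263, 0.0164]
tcp_rot: [0.706, -0.046, 0.048, -0.705]
contact_force: [-0.5, 0.3, 0.2]
opening: 0.301
time: 25.18
eef_pos: [0.5278, -0.3262, 0.0163]
tcp_rot: [0.706, -0.046, 0.047, -0.705]
contact_force: [-1.7, 1.2, 6.1]
opening: 0.162
eef_pos: [0.5263, -0.325, 0.1999]
tcp_rot: [-0.705, 0.047, -0.046, 0.706]
contact_force: [2.0, -0.4, 0.1]
opening: 0.158
time: 26.02
eef_pos: [0.5285, -0.3269, 0.3556]
tcp_rot: [0.71, 0.004, 0.003, -0.704]
contact_force: [0.6, -0.1, 0.7]
opening: 0.16
```

```bash
python3 -m inch '[{"ax":0,"ay":0,"az":0,"x":-7.7,"y":0,"z":33.4,"hand":1},{"ax":0,"ay":0,"az":0,"x":-7.7,"y":0,"z":33.4,"hand":1},{"ax":0,"ay":0,"az":0,"x":-7.7,"y":0,"z":33.4,"hand":1},{"ax":0,"ay":0,"az":0,"x":-7.7,"y":0,"z":33.4,"hand":1},{"ax":0,"ay":0,"az":0,"x":-7.7,"y":0,"z":33.4,"hand":1}]' |sed -n 2,5p
python3 -m inch '[{"ax":0,"ay":0,"az":0,"x":0,"y":30,"z":0,"hand":1},{"ax":0,"ay":0,"az":0,"x":0,"y":20,"z":0,"hand":1},{"ax":0,"ay":0,"az":0,"x":0,"y":9,"z":0,"hand":1},{"ax":0,"ay":0,"az":0,"x":0,"y":0,"z":0,"hand":1},{"ax":0,"ay":0,"az":0,"x":0,"y":0,"z":0,"hand":1}]'
```

```text
eef_pos: [0.4876, -0.1568, 0.345]
tcp_rot: [-0.707, 0.002, -0.0, 0.708]
contact_force: [0.5, 0.4, -0.3]
opening: 0.161
time: 26.85
eef_pos: [0.4884, -0.1585, 0.287]
tcp_rot: [-0.707, 0.001, -0.0, 0.707]
contact_force: [-0.0, -1.0, 0.3]
opening: 0.158
```

```bash
python3 -m inch '[{"ax":0,"ay":0,"az":0,"x":0,"y":5,"z":0,"hand":1},{"ax":0,"ay":0,"az":0,"x":0,"y":3,"z":0,"hand":1},{"ax":0,"ay":0,"az":0,"x":0,"y":0,"z":0,"hand":1}]' |sed -n 2,5p
python3 -m inch '[{"ax":0,"ay":0,"az":0,"x":0,"y":0,"z":0,"hand":0.57},{"ax":0,"ay":0,"az":0,"x":0,"y":0,"z":0,"hand":0.57},{"ax":0,"ay":0,"az":0,"x":0,"y":0,"z":0,"hand":0.57}]'
python3 -m inch '[{"ax":0,"ay":0,"az":0,"x":0,"y":-20,"z":0,"hand":0.57},{"ax":0,"ay":0,"az":0,"x":0,"y":-40,"z":0,"hand":0.57},{"ax":0,"ay":0,"az":0,"x":0,"y":-25,"z":0,"hand":0.4},{"ax":0,"ay":0,"az":0,"x":0,"y":0,"z":0,"hand":0.4}]'
python3 -c "
from h import *
c=shot('top','t2.png');w=shot('wrist','w9.png')
a=cv2.resize(c['img'][130:310,180:430],(400,288),interpolation=cv2.INTER_CUBIC)
cv2.imwrite('pics/t2c.png',cv2.cvtColor(np.vstack([cv2.resize(a,(560,403)),w['img'][:190]]),cv2.COLOR_RGB2BGR))"
```

```text
eef_pos: [0.4887, -0.1588, 0.2796]
tcp_rot: [0.707, -0.001, 0.001, -0.707]
contact_force: [-0.3, -0.3, -0.1]
opening: 0.163
time: 27.35
eef_pos: [0.4888, -0.1586, 0.2801]
tcp_rot: [0.707, -0.0, 0.001, -0.707]
contact_force: [0.5, -0.0, 0.5]
opening: 0.215
time: 27.68
eef_pos: [0.4906, -0.1595, 0.3725]
tcp_rot: [0.709, 0.003, 0.005, -0.705]
contact_force: [0.5, -0.3, 0.1]
opening: 0.299
```

View pics/t2c.png

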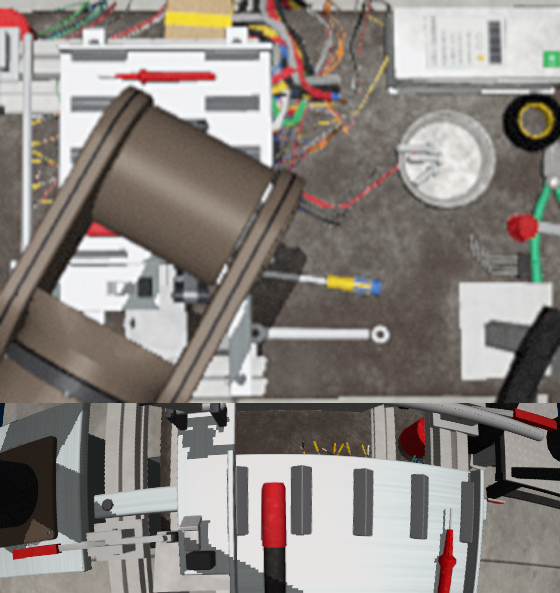

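Both tools rest in their lanes: the probe in lane 4 and the marker in lane 1, about 5 mm off centre. The bolts are in the dish, and the spanner and screwdriver haven't moved. Screwdriver next.

```bash
python3 -m inch '[{"ax":0,"ay":0,"az":0,"x":-10.4,"y":0,"z":-33.2,"hand":0.3},{"ax":0,"ay":0,"az":0,"x":-10.4,"y":0,"z":-33.2,"hand":0.3},{"ax":0,"ay":0,"az":0,"x":-10.4,"y":0,"z":-33.2,"hand":0.3},{"ax":0,"ay":0,"az":0,"x":-10.4,"y":0,"z":-33.2,"hand":0.3},{"ax":0,"ay":0,"az":0,"x":-10.4,"y":0,"z":-33.2,"hand":0.3}]' |sed -n 2,5p
python3 -m inch '[{"ax":0,"ay":0.118,"az":0,"x":0,"y":0,"z":0,"hand":0.3},{"ax":0,"ay":0,"az":0,"x":0,"y":40,"z":0,"hand":0.3},{"ax":0,"ay":0,"az":0,"x":0,"y":40,"z":0,"hand":0.3},{"ax":0,"ay":0,"az":0,"x":0,"y":40,"z":0,"hand":0.3},{"ax":0,"ay":0,"az":0,"x":0,"y":40,"z":0,"hand":0.3}]' |sed -n 2,5p
python3 -m inch '[{"ax":0,"ay":0,"az":0,"x":0,"y":40,"z":0,"hand":0.3},{"ax":0,"ay":0,"az":0,"x":0,"y":40,"z":0,"hand":0.3},{"ax":0,"ay":0,"az":0,"x":0,"y":40,"z":0,"hand":0.3},{"ax":0,"ay":0,"az":0,"x":0,"y":40,"z":0,"hand":0.3},{"ax":0,"ay":0,"az":0,"x":0,"y":0,"z":0,"hand":0.3}]'
python3 -m inch '[{"ax":0,"ay":0,"az":0,"x":0,"y":0,"z":0,"hand":0.3},{"ax":0,"ay":0,"az":0,"x":0,"y":0,"z":0,"hand":0.3}]'
```

```text
eef_pos: [0.4352, -0.3252, 0.3625]
tcp_rot: [-0.706, 0.001, 0.0, 0.708]
contact_force: [1.0, -0.6, 0.5]
opening: 0.351
eef_pos: [0.4353, -0.3235, 0.2012]
tcp_rot: [-0.705, 0.043, -0.042, 0.706]
contact_force: [0.5, -1.6, 0.2]
opening: 0.352
time: 29.03
eef_pos: [0.4301, -0.3178, 0.0339]
tcp_rot: [-0.7, 0.048, -0.037, 0.711]
contact_force: [-1.8, 2.0, -0.4]
opening: 0.35
time: 29.2
eef_pos: [0.4369, -0.3249, 0.0459]
tcp_rot: [0.706, -0.042, 0.043, -0.705]
contact_force: [-0.1, 0.1, 0.7]
opening: 0.35
```

```bash
python3 -m inch '[{"ax":0,"ay":0,"az":0,"x":0,"y":20,"z":0,"hand":0.3},{"ax":0,"ay":0,"az":0,"x":0,"y":10,"z":0,"hand":0.3},{"ax":0,"ay":0,"az":0,"x":0,"y":0,"z":0,"hand":0.3},{"ax":0,"ay":0,"az":0,"x":0,"y":0,"z":0,"hand":0.3}]' |sed -n 2,5p
python3 -m inch '[{"ax":0,"ay":0,"az":0,"x":0,"y":0,"z":0,"hand":1},{"ax":0,"ay":0,"az":0,"x":0,"y":0,"z":0,"hand":1},{"ax":0,"ay":0,"az":0,"x":0,"y":0,"z":0,"hand":1},{"ax":0,"ay":0,"az":0,"x":0,"y":0,"z":0,"hand":1}]'
python3 -m inch '[{"ax":0,"ay":0,"az":0,"x":0,"y":-20,"z":0,"hand":1},{"ax":0,"ay":0,"az":0,"x":0,"y":-41,"z":0,"hand":1},{"ax":0,"ay":0,"az":0,"x":0,"y":-41,"z":0,"hand":1},{"ax":0,"ay":0,"az":0,"x":0,"y":-41,"z":0,"hand":1},{"ax":0,"ay":0,"az":0,"x":0,"y":-41,"z":0,"hand":1}]' |sed -n 2,5p
python3 -m inch '[{"ax":0,"ay":0,"az":0,"x":0,"y":-41,"z":0,"hand":1},{"ax":0,"ay":0,"az":0,"x":0,"y":-41,"z":0,"hand":1},{"ax":0,"ay":0,"az":0,"x":0,"y":-41,"z":0,"hand":1},{"ax":0,"ay":-0.118,"az":0,"x":0,"y":-35,"z":0,"hand":1},{"ax":0,"ay":0,"az":0,"x":0,"y":0,"z":0,"hand":1}]'
```

```text
eef_pos: [0.4368, -0.3248, 0.016]
tcp_rot: [0.706, -0.042, 0.043, -0.705]
contact_force: [0.5, -0.4, 0.1]
opening: 0.35
time: 29.87
eef_pos: [0.4372, -0.3252, 0.0164]
tcp_rot: [0.706, -0.042, 0.043, -0.705]
contact_force: [-0.7, 1.4, 6.9]
opening: 0.187
eef_pos: [0.436, -0.3239, 0.2005]
tcp_rot: [0.706, -0.042, 0.042, -0.706]
contact_force: [-0.0, -1.2, -0.9]
opening: 0.186
time: 30.7
eef_pos: [0.4381, -0.3262, 0.3672]
tcp_rot: [0.712, 0.005, 0.004, -0.703]
contact_force: [0.6, -0.4, 0.1]
opening: 0.188
```

```bash
python3 -m inch '[{"ax":0,"ay":0,"az":0,"x":19.2,"y":0,"z":33,"hand":1},{"ax":0,"ay":0,"az":0,"x":19.2,"y":0,"z":33,"hand":1},{"ax":0,"ay":0,"az":0,"x":19.2,"y":0,"z":33,"hand":1},{"ax":0,"ay":0,"az":0,"x":19.2,"y":0,"z":33,"hand":1},{"ax":0,"ay":0,"az":0,"x":19.2,"y":0,"z":33,"hand":1}]' |sed -n 2,5p
python3 -m inch '[{"ax":0,"ay":0,"az":0,"x":0,"y":30,"z":0,"hand":1},{"ax":0,"ay":0,"az":0,"x":0,"y":25,"z":0,"hand":1},{"ax":0,"ay":0,"az":0,"x":0,"y":12,"z":0,"hand":1},{"ax":0,"ay":0,"az":0,"x":0,"y":0,"z":0,"hand":1},{"ax":0,"ay":0,"az":0,"x":0,"y":0,"z":0,"hand":1}]'
```

```text
eef_pos: [0.533, -0.1578, 0.3564]
tcp_rot: [0.707, -0.001, 0.001, -0.707]
contact_force: [0.5, -0.3, 0.5]
opening: 0.188
time: 31.53
eef_pos: [0.5323, -0.1597, 0.2892]
tcp_rot: [-0.707, 0.001, -0.001, 0.707]
contact_force: [0.9, -0.0, 1.0]
opening: 0.19
```

```bash
python3 -m inch '[{"ax":0,"ay":0,"az":0,"x":0,"y":6,"z":0,"hand":1},{"ax":0,"ay":0,"az":0,"x":0,"y":4,"z":0,"hand":1},{"ax":0,"ay":0,"az":0,"x":0,"y":0,"z":0,"hand":1}]' |sed -n 2,5p
python3 -m inch '[{"ax":0,"ay":0,"az":0,"x":0,"y":0,"z":0,"hand":0.51},{"ax":0,"ay":0,"az":0,"x":0,"y":0,"z":0,"hand":0.51},{"ax":0,"ay":0,"az":0,"x":0,"y":0,"z":0,"hand":0.51}]'
python3 -m inch '[{"ax":0,"ay":0,"az":0,"x":0,"y":-20,"z":0,"hand":0.51},{"ax":0,"ay":0,"az":0,"x":0,"y":-40,"z":0,"hand":0.51},{"ax":0,"ay":0,"az":0,"x":0,"y":-25,"z":0,"hand":0.4},{"ax":0,"ay":0,"az":0,"x":-30,"y":0,"z":-28,"hand":0.4},{"ax":0,"ay":0,"az":0,"x":-30,"y":0,"z":-28,"hand":0.4}]' | sed -n 2p
python3 -m inch '[{"ax":0,"ay":0,"az":0,"x":-30,"y":0,"z":-28,"hand":0.4},{"ax":0,"ay":0,"az":0,"x":-30,"y":0,"z":-28,"hand":0.4},{"ax":0,"ay":0,"az":0,"x":-30,"y":0,"z":-28,"hand":0.4},{"ax":0,"ay":0,"az":0,"x":0,"y":0,"z":0,"hand":0.4},{"ax":0,"ay":0,"az":0,"x":0,"y":0,"z":0,"hand":0.4}]'
python3 -c "
from h import *
c=shot('top','t3.png');w=shot('wrist','w10.png')
cv2.imwrite('pics/w10c.png',cv2.cvtColor(w['img'][:300],cv2.COLOR_RGB2BGR))"
```

```text
eef_pos: [0.5328, -0.1601, 0.28]
tcp_rot: [0.707, -0.001, 0.001, -0.707]
contact_force: [0.3, 0.3, -0.2]
opening: 0.188
time: 32.03
eef_pos: [0.5328, -0.1597, 0.2802]
tcp_rot: [0.707, -0.0, 0.001, -0.707]
contact_force: [-0.9, 0.1, 0.1]
opening: 0.245
eef_pos: [0.4734, -0.2154, 0.3679]
time: 32.87
eef_pos: [0.381, -0.3006, 0.365]
tcp_rot: [0.707, -0.002, 0.003, -0.707]
contact_force: [-0.4, 0.8, 0.3]
opening: 0.301
```

View pics/w10c.png

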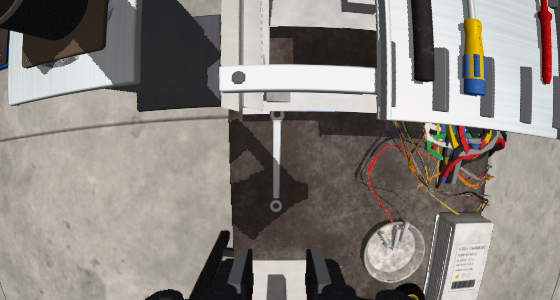

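The marker, screwdriver and probe lie in their lanes, and the spanner's heads are now at (276,115) and (275,206).

Run:
```python
from h import *
np.set_printoptions(precision=4,suppress=True)
c=load('w10.png');t=load('t3.png')
p,q=onz(c,276,115,.004),onz(c,275,206,.004);d=p-q;print(p[:2],q[:2],np.hypot(*d[:2]),((p+q)/2)[:2],np.arctan2(d[0],d[1]))
# bright blobs in spanner area: image columns centroid per row
g=c['img'].astype(int).mean(2)
for r in (130,150,170,190): 
    x=np.arange(262,290);w=np.clip(g[r,262:290]-90,0,None);print(r,(w*x).sum()/w.sum(),onz(c,(w*x).sum()/w.sum(),r,.003)[:2])
print('jig edge',onz(c,300,95,.23)[:2],onz(c,300,108,.05)[:2])
print(get_state()['qpos'].round(2))
```

```text
[ 0.3791 -0.2263] [ 0.3768 -0.3678] 0.141536185044198 [ 0.378 -0.297] 0.01605450760372835
130 276.4983344437042 [ 0.3798 -0.2491]
150 276.2564935064935 [ 0.3793 -0.2796]
170 275.97916666666663 [ 0.3787 -0.3106]
190 275.773381294964 [ 0.3782 -0.3422]
jig edge [ 0.4002 -0.2114] [ 0.412  -0.2169]
[-0.87 -0.21  1.87  0.    1.48 -0.87]
```

```bash
python3 -m inch '[{"ax":0,"ay":0.016,"az":0,"x":-1,"y":40,"z":-12,"hand":0.5},{"ax":0,"ay":0,"az":0,"x":0,"y":40,"z":0,"hand":0.5},{"ax":0,"ay":0,"az":0,"x":0,"y":40,"z":0,"hand":0.5},{"ax":0,"ay":0,"az":0,"x":0,"y":40,"z":0,"hand":0.5},{"ax":0,"ay":0,"az":0,"x":0,"y":40,"z":0,"hand":0.5}]' |sed -n 2,5p
python3 -m inch '[{"ax":0,"ay":0,"az":0,"x":0,"y":40,"z":0,"hand":0.5},{"ax":0,"ay":0,"az":0,"x":0,"y":40,"z":0,"hand":0.5},{"ax":0,"ay":0,"az":0,"x":0,"y":35,"z":0,"hand":0.5},{"ax":0,"ay":0,"az":0,"x":0,"y":15,"z":0,"hand":0.5},{"ax":0,"ay":0,"az":0,"x":0,"y":0,"z":0,"hand":0.5}]' |sed -n 2,5p
python3 -m inch '[{"ax":0,"ay":0,"az":0,"x":0,"y":0,"z":0,"hand":0.5},{"ax":0,"ay":0,"az":0,"x":0,"y":0,"z":0,"hand":0.5}]'
```

```text
eef_pos: [0.3826, -0.3098, 0.1632]
tcp_rot: [0.707, -0.005, 0.006, -0.707]
contact_force: [0.4, -0.4, -0.6]
opening: 0.247
eef_pos: [0.3801, -0.307, 0.0301]
tcp_rot: [-0.704, 0.008, -0.003, 0.71]
contact_force: [-0.1, 0.2, -0.8]
opening: 0.252
time: 33.97
eef_pos: [0.383, -0.3117, 0.0363]
tcp_rot: [0.708, -0.005, 0.006, -0.706]
contact_force: [-0.3, -1.4, 0.2]
opening: 0.25
```

```bash
python3 -m inch '[{"ax":0,"ay":0,"az":0,"x":-4,"y":12,"z":0,"hand":0.5},{"ax":0,"ay":0,"az":0,"x":0,"y":10,"z":0,"hand":0.5},{"ax":0,"ay":0,"az":0,"x":0,"y":2,"z":0,"hand":0.6},{"ax":0,"ay":0,"az":0,"x":0,"y":0,"z":0,"hand":0.6},{"ax":0,"ay":0,"az":0,"x":0,"y":0,"z":0,"hand":0.6}]' 50|sed -n 2,5p
python3 -m inch '[{"ax":0,"ay":0,"az":0,"x":0,"y":1,"z":0,"hand":1},{"ax":0,"ay":0,"az":0,"x":0,"y":0,"z":0,"hand":1},{"ax":0,"ay":0,"az":0,"x":0,"y":0,"z":0,"hand":1},{"ax":0,"ay":0,"az":0,"x":0,"y":0,"z":0,"hand":1},{"ax":0,"ay":0,"az":0,"x":0,"y":0,"z":0,"hand":1}]'
```

```text
eef_pos: [0.378, -0.3116, 0.0116]
tcp_rot: [0.708, -0.006, 0.007, -0.707]
contact_force: [0.3, -0.2, 0.3]
opening: 0.196
time: 34.8
eef_pos: [0.3781, -0.3119, 0.0115]
tcp_rot: [0.708, -0.006, 0.007, -0.707]
contact_force: [-1.9, 2.4, 8.1]
opening: 0.103
```

```bash
python3 -m inch '[{"ax":0,"ay":0,"az":0,"x":0,"y":-15,"z":0,"hand":1},{"ax":0,"ay":0,"az":0,"x":0,"y":-35,"z":-8,"hand":1},{"ax":0,"ay":0,"az":0,"x":0,"y":-35,"z":-8,"hand":1},{"ax":0,"ay":0,"az":0,"x":0,"y":-40,"z":0,"hand":1},{"ax":0,"ay":0,"az":0,"x":0,"y":-40,"z":0,"hand":1}]' |sed -n 2,5p
python3 -m inch '[{"ax":0,"ay":0,"az":0,"x":0,"y":-40,"z":0,"hand":1},{"ax":0,"ay":0,"az":0,"x":0,"y":-40,"z":0,"hand":1},{"ax":0,"ay":0,"az":0,"x":0,"y":-40,"z":0,"hand":1},{"ax":0,"ay":0,"az":0,"x":0,"y":-40,"z":0,"hand":1},{"ax":0,"ay":-0.016,"az":0,"x":0,"y":-25,"z":0,"hand":1}]' |sed -n 2,5p
python3 -m inch '[{"ax":0,"ay":0,"az":0,"x":0,"y":0,"z":0,"hand":1},{"ax":0,"ay":0,"az":0,"x":28.3,"y":0,"z":25.4,"hand":1},{"ax":0,"ay":0,"az":0,"x":28.3,"y":0,"z":25.4,"hand":1},{"ax":0,"ay":0,"az":0,"x":28.3,"y":0,"z":25.4,"hand":1},{"ax":0,"ay":0,"az":0,"x":28.3,"y":0,"z":25.4,"hand":1}]' |sed -n 2,5p
python3 -m inch '[{"ax":0,"ay":0,"az":0,"x":28.3,"y":0,"z":25.4,"hand":1},{"ax":0,"ay":0,"az":0,"x":28.3,"y":0,"z":25.4,"hand":1},{"ax":0,"ay":0,"az":0,"x":28.3,"y":0,"z":25.4,"hand":1},{"ax":0,"ay":0,"az":0,"x":0,"y":0,"z":0,"hand":1},{"ax":0,"ay":0,"az":0,"x":0,"y":0,"z":0,"hand":1}]' 
python3 -c "
from h import *
w=shot('wrist','w11.png')
cv2.imwrite('pics/w11c.png',cv2.cvtColor(w['img'][:330],cv2.COLOR_RGB2BGR))"
```

```text
eef_pos: [0.3767, -0.3269, 0.1763]
tcp_rot: [-0.707, 0.007, -0.006, 0.707]
contact_force: [0.3, -0.5, 0.2]
opening: 0.099
eef_pos: [0.3775, -0.3275, 0.3653]
tcp_rot: [0.709, 0.001, 0.002, -0.705]
contact_force: [1.1, -1.1, -0.9]
opening: 0.101
eef_pos: [0.4911, -0.2244, 0.3589]
tcp_rot: [-0.707, 0.001, -0.001, 0.707]
contact_force: [-0.3, -0.1, -0.8]
opening: 0.101
time: 36.47
eef_pos: [0.5761, -0.1479, 0.3581]
tcp_rot: [-0.707, 0.0, 0.001, 0.707]
contact_force: [-0.8, -0.7, -1.2]
opening: 0.098
```

View pics/w11c.png

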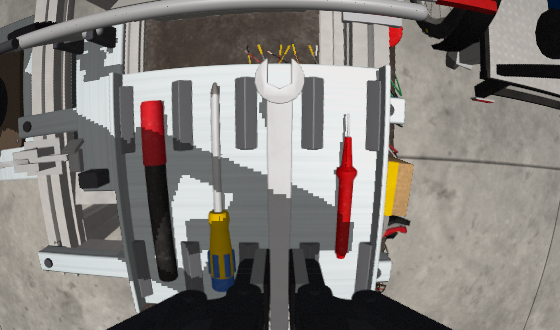

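The spanner is held straight along u≈279, centred between the lane-3 ridges (246 and 312). The other three tools are in their lanes. Lowering it.

```bash
python3 -m inch '[{"ax":0,"ay":0,"az":0,"x":0,"y":35,"z":0,"hand":1},{"ax":0,"ay":0,"az":0,"x":0,"y":25,"z":0,"hand":1},{"ax":0,"ay":0,"az":0,"x":0,"y":12,"z":0,"hand":1},{"ax":0,"ay":0,"az":0,"x":0,"y":0,"z":0,"hand":1},{"ax":0,"ay":0,"az":0,"x":0,"y":0,"z":0,"hand":1}]' |sed -n 2,5p
python3 -m inch '[{"ax":0,"ay":0,"az":0,"x":0,"y":5,"z":0,"hand":1},{"ax":0,"ay":0,"az":0,"x":0,"y":4,"z":0,"hand":1},{"ax":0,"ay":0,"az":0,"x":0,"y":2,"z":0,"hand":1},{"ax":0,"ay":0,"az":0,"x":0,"y":0,"z":0,"hand":1}]'
```

```text
eef_pos: [0.5749, -0.1504, 0.2876]
tcp_rot: [-0.707, 0.002, -0.001, 0.707]
contact_force: [0.2, 0.2, 0.6]
opening: 0.099
time: 37.27
eef_pos: [0.5755, -0.1498, 0.2769]
tcp_rot: [0.707, -0.001, 0.001, -0.707]
contact_force: [-0.6, 0.9, 0.3]
opening: 0.101
```

```bash
python3 -m inch '[{"ax":0,"ay":0,"az":0,"x":0,"y":2,"z":0,"hand":1},{"ax":0,"ay":0,"az":0,"x":0,"y":2,"z":0,"hand":1},{"ax":0,"ay":0,"az":0,"x":0,"y":0,"z":0,"hand":1}]'|sed -n 2,5p
python3 -m inch '[{"ax":0,"ay":0,"az":0,"x":0,"y":0,"z":0,"hand":0.67},{"ax":0,"ay":0,"az":0,"x":0,"y":0,"z":0,"hand":0.67},{"ax":0,"ay":0,"az":0,"x":0,"y":0,"z":0,"hand":0.67}]'
python3 -m inch '[{"ax":0,"ay":0,"az":0,"x":0,"y":-20,"z":0,"hand":0.67},{"ax":0,"ay":0,"az":0,"x":0,"y":-40,"z":0,"hand":0.67},{"ax":0,"ay":0,"az":0,"x":0,"y":-40,"z":0,"hand":1},{"ax":0,"ay":0,"az":0,"x":0,"y":-40,"z":0,"hand":1},{"ax":0,"ay":0,"az":0,"x":0,"y":0,"z":0,"hand":1}]'
python3 - <<'E'
from h import *
np.set_printoptions(precision=4,suppress=True)
w=shot('wrist','w12.png');s=shot('scene','s12.png');t=shot('top','t12.png')
# predicted pixel of lever pad (up), hinge
for n,p in [('pad',(.435,-.013,.339)),('hinge',(.435,-.009,.288))]:
  print(n,[np.round(proj(c,p)) for c in (w,s,t)])
a=cv2.resize(s['img'][120:240,240:400],(800,600),interpolation=cv2.INTER_CUBIC)
b=w['img'][0:210,60:340]
a=cv2.resize(a,(480,360));b=cv2.resize(b,(320,240));
o=np.zeros((600,800,3),np.uint8);o[:360,:480]=a;o[:240,480:800]=b
c=cv2.resize(t['img'][180:290,180:300],(260,238));o[362:600,:260]=c
o[362:600,270:800]=cv2.resize(w['img'][:,:],(530,397))[20:258]
cv2.imwrite('pics/combo.png',cv2.cvtColor(o,cv2.COLOR_RGB2BGR))
E
```

```text
eef_pos: [0.5759, -0.1498, 0.274]
tcp_rot: [0.707, -0.0, 0.001, -0.707]
contact_force: [-1.3, 1.1, 2.5]
opening: 0.101
time: 37.77
eef_pos: [0.5762, -0.1498, 0.2738]
tcp_rot: [0.707, 0.0, 0.002, -0.707]
contact_force: [1.2, -0.4, 5.4]
opening: 0.164
time: 38.18
eef_pos: [0.5772, -0.1505, 0.4231]
tcp_rot: [0.709, 0.004, 0.006, -0.705]
contact_force: [0.3, -0.6, 2.0]
opening: -0.001
pad [array([83., 39.]), array([330., 142.]), array([185., 259.])]
hinge [array([113.,  45.]), array([331., 160.]), array([188., 258.])]
```

View pics/combo.png

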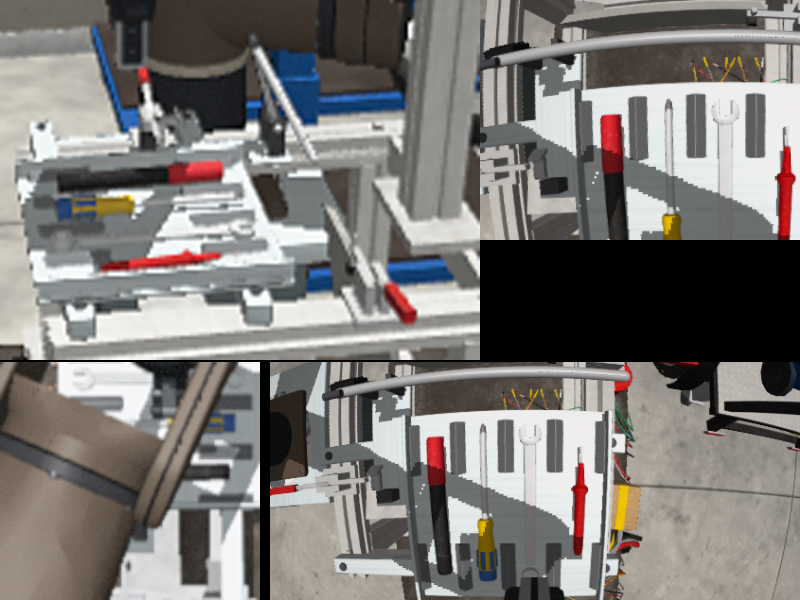

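All four tools lie in their lanes and the lever parts match the prediction (pad at (82,46) against a predicted (83,39)). That was picture 16, so I won't view any more. Before moving left to the lever I need the mast's position.

Run:
```python
from h import *
np.set_printoptions(precision=3,suppress=True)
t=load('top0.png');B=lambda u,v:(u*.7-.15,v*.7-.15)
for n,p,zs in [('rod far',(100,155),(.545,)),('rod near',(96,400),(.545,)),('head R edge',(127,285),(.595,)),('head box',(77,278),(.62,)),('crank R',(165,407),(.37,.45,.545)),('crank L',(75,418),(.37,.545)),('post edge',(210,305),(.24,.4))]:
    print(n,[onz(t,*B(*p),z) for z in zs])
w=load('w12.png')
# lever: dark pad in wrist image, ray at x=.435 plane
for uv in [(82,46),(79,40),(121,44)]:
    o,d=ray(w,*uv);k=(.435-o[0])/d[0];print(uv,o+d*k)
print(get_state()['qpos'].round(2))
```

```text
rod far [array([0.648, 0.112, 0.545])]
rod near [array([0.41 , 0.108, 0.545])]
head R edge [array([0.513, 0.062, 0.595])]
head box [array([0.517, 0.094, 0.62 ])]
crank R [array([0.392, 0.101, 0.37 ]), array([0.397, 0.074, 0.45 ]), array([0.403, 0.042, 0.545])]
crank L [array([0.38 , 0.209, 0.37 ]), array([0.393, 0.127, 0.545])]
post edge [array([0.527, 0.085, 0.24 ]), array([0.512, 0.041, 0.4  ])]
(82, 46) [ 0.435 -0.018  0.34 ]
(79, 40) [ 0.435 -0.014  0.344]
(121, 44) [ 0.435 -0.005  0.272]
[-0.42  0.03  1.56 -0.    1.55 -0.42]
```

The mast's rod and crank are at y≈0.11, and its head starts at y≈0.06, x≈0.49–0.54. So I'll press with the shut fingertips, leaning the wrist 0.35 rad to the right (−Y). The lever face looks left, so I come down on its left side and follow the pad's arc.

```bash
python3 -m inch '[{"ax":0,"ay":0,"az":0,"x":0,"y":-37,"z":0,"hand":1},{"ax":0.12,"ay":0,"az":0,"x":0,"y":0,"z":0,"hand":1},{"ax":0.12,"ay":0,"az":0,"x":0,"y":0,"z":0,"hand":1},{"ax":0.11,"ay":0,"az":0,"x":0,"y":0,"z":0,"hand":1},{"ax":0,"ay":0,"az":0,"x":-35.5,"y":0,"z":0,"hand":1}]' |sed -n 2,5p
python3 -m inch '[{"ax":0,"ay":0,"az":0,"x":-35.5,"y":0,"z":0,"hand":1},{"ax":0,"ay":0,"az":0,"x":-35.5,"y":0,"z":0,"hand":1},{"ax":0,"ay":0,"az":0,"x":-35.5,"y":0,"z":0,"hand":1},{"ax":0,"ay":0,"az":0,"x":0,"y":0,"z":0,"hand":1},{"ax":0,"ay":0,"az":0,"x":0,"y":0,"z":0,"hand":1}]' |sed -n 2,5p
python3 -m inch '[{"ax":0,"ay":0,"az":0,"x":0,"y":11.3,"z":31,"hand":1},{"ax":0,"ay":0,"az":0,"x":0,"y":11.3,"z":31,"hand":1},{"ax":0,"ay":0,"az":0,"x":0,"y":11.3,"z":31,"hand":1},{"ax":0,"ay":0,"az":0,"x":0,"y":0,"z":0,"hand":1},{"ax":0,"ay":0,"az":0,"x":0,"y":0,"z":0,"hand":1}]' |sed -n 2,5p
python3 -c "
from h import *
s=get_state();print(R.from_quat(s['tcp_rot']).as_matrix().round(3),s['eef_pos'],s['qpos'].round(2))"
```

```text
eef_pos: [0.5425, -0.1525, 0.4388]
tcp_rot: [-0.568, 0.007, 0.002, 0.823]
contact_force: [-0.5, -0.5, -3.2]
opening: -0.002
eef_pos: [0.4322, -0.1492, 0.4474]
tcp_rot: [-0.572, 0.002, -0.001, 0.82]
contact_force: [0.2, -0.0, -0.8]
opening: -0.0
eef_pos: [0.4341, -0.049, 0.4485]
tcp_rot: [-0.573, 0.0, 0.001, 0.82]
contact_force: [-0.1, -0.1, -1.0]
opening: 0.0
[[ 1.    -0.002 -0.001]
 [ 0.001  0.344  0.939]
 [-0.002 -0.939  0.344]] [ 0.43408675 -0.04903697  0.44849843] [-0.52 -0.3   1.82  0.31  1.79 -0.48]
```

```bash
python3 -m inch '[{"ax":0,"ay":0,"az":0,"x":1,"y":11.3,"z":31,"hand":1},{"ax":0,"ay":0,"az":0,"x":0,"y":11.3,"z":31,"hand":1},{"ax":0,"ay":0,"az":0,"x":0,"y":0,"z":0,"hand":1}]' |sed -n 2,5p
python3 -m inch '[{"ax":0,"ay":0,"az":0,"x":0,"y":28.2,"z":-10.3,"hand":1},{"ax":0,"ay":0,"az":0,"x":0,"y":28.2,"z":-10.3,"hand":1},{"ax":0,"ay":0,"az":0,"x":0,"y":28.2,"z":-10.3,"hand":1},{"ax":0,"ay":0,"az":0,"x":0,"y":0,"z":0,"hand":1},{"ax":0,"ay":0,"az":0,"x":0,"y":0,"z":0,"hand":1}]'
```

```text
eef_pos: [0.435, 0.0184, 0.4492]
tcp_rot: [-0.572, -0.0, 0.001, 0.82]
contact_force: [-0.5, -0.4, 0.1]
opening: 0.002
time: 40.25
eef_pos: [0.4345, 0.0151, 0.3577]
tcp_rot: [-0.572, 0.003, 0.0, 0.82]
contact_force: [-0.5, -0.1, 0.5]
opening: 0.002
```

```bash
python3 -m inch '[{"ax":0,"ay":0,"az":0,"x":0,"y":-1.4,"z":-11,"hand":1},{"ax":0,"ay":0,"az":0,"x":0,"y":-1.4,"z":-11,"hand":1},{"ax":0,"ay":0,"az":0,"x":0,"y":-0.9,"z":-6.6,"hand":1},{"ax":0,"ay":0,"az":0,"x":0,"y":-0.9,"z":-6.6,"hand":1},{"ax":0,"ay":0,"az":0,"x":0,"y":0,"z":0,"hand":1}]'
python3 -m inch '[{"ax":0,"ay":0,"az":0,"x":0,"y":0.9,"z":-6.6,"hand":1},{"ax":0,"ay":0,"az":0,"x":0,"y":0.9,"z":-6.6,"hand":1},{"ax":0,"ay":0,"az":0,"x":0,"y":0,"z":0,"hand":1}]'
```

```text
time: 40.67
eef_pos: [0.4353, -0.0206, 0.3529]
tcp_rot: [-0.573, 0.0, -0.002, 0.819]
contact_force: [0.5, 1.7, 1.7]
opening: -0.003
time: 40.92
eef_pos: [0.4347, -0.0317, 0.3454]
tcp_rot: [-0.573, 0.001, -0.001, 0.819]
contact_force: [1.1, 0.2, 2.5]
opening: -0.004
```

```bash
python3 -m inch '[{"ax":0,"ay":0,"az":0,"x":0,"y":2.5,"z":-6.1,"hand":1},{"ax":0,"ay":0,"az":0,"x":0,"y":2.5,"z":-6.1,"hand":1},{"ax":0,"ay":0,"az":0,"x":0,"y":0,"z":0,"hand":1}]'|sed -n 2,4p
python3 -m inch '[{"ax":0,"ay":0,"az":0,"x":0,"y":4,"z":-5.3,"hand":1},{"ax":0,"ay":0,"az":0,"x":0,"y":4,"z":-5.3,"hand":1},{"ax":0,"ay":0,"az":0,"x":0,"y":0,"z":0,"hand":1}]'|sed -n 2,4p
```

```text
eef_pos: [0.4346, -0.0413, 0.3358]
tcp_rot: [-0.573, 0.001, -0.001, 0.819]
contact_force: [0.3, -0.1, 4.6]
eef_pos: [0.4346, -0.0485, 0.3244]
tcp_rot: [-0.573, 0.001, -0.001, 0.819]
contact_force: [0.6, -2.4, 4.6]
```

```bash
python3 -m inch '[{"ax":0,"ay":0,"az":0,"x":0,"y":5.2,"z":-4,"hand":1},{"ax":0,"ay":0,"az":0,"x":0,"y":5.2,"z":-4,"hand":1},{"ax":0,"ay":0,"az":0,"x":0,"y":0,"z":0,"hand":1}]'|sed -n 2,4p
python3 -m inch '[{"ax":0,"ay":0,"az":0,"x":0,"y":1.9,"z":-0.7,"hand":1},{"ax":0,"ay":0,"az":0,"x":0,"y":1.9,"z":-0.7,"hand":1},{"ax":0,"ay":0,"az":0,"x":0,"y":0,"z":0,"hand":1}]'|sed -n 2,4p
python3 -m inch '[{"ax":0,"ay":0,"az":0,"x":0,"y":1.9,"z":-0.7,"hand":1},{"ax":0,"ay":0,"az":0,"x":0,"y":0,"z":0,"hand":1},{"ax":0,"ay":0,"az":0,"x":0,"y":0,"z":0,"hand":1}]'|sed -n 2,4p
```

```text
eef_pos: [0.4347, -0.0525, 0.3131]
tcp_rot: [-0.574, 0.001, -0.001, 0.819]
contact_force: [-0.9, -1.3, 4.2]
eef_pos: [0.4349, -0.0528, 0.3092]
tcp_rot: [-0.574, 0.0, -0.001, 0.819]
contact_force: [-0.5, -4.1, 3.8]
eef_pos: [0.4349, -0.0528, 0.3078]
tcp_rot: [-0.574, 0.0, -0.001, 0.819]
contact_force: [-1.4, -5.2, 6.5]
```

```bash
for i in 1; do python3 -m inch '[{"ax":0,"ay":0,"az":0,"x":0,"y":1.9,"z":-0.7,"hand":1},{"ax":0,"ay":0,"az":0,"x":0,"y":0,"z":0,"hand":1},{"ax":0,"ay":0,"az":0,"x":0,"y":0,"z":0,"hand":1}]'|sed -n 2,4p
python3 -m inch '[{"ax":0,"ay":0,"az":0,"x":0,"y":1.9,"z":-0.7,"hand":1},{"ax":0,"ay":0,"az":0,"x":0,"y":0,"z":0,"hand":1},{"ax":0,"ay":0,"az":0,"x":0,"y":0,"z":0,"hand":1}]'|sed -n 2,4p
python3 -m inch '[{"ax":0,"ay":0,"az":0,"x":0,"y":1.9,"z":-0.7,"hand":1},{"ax":0,"ay":0,"az":0,"x":0,"y":0,"z":0,"hand":1},{"ax":0,"ay":0,"az":0,"x":0,"y":0,"z":0,"hand":1}]'|sed -n 2,4p; done
```

```text
eef_pos: [0.435, -0.0529, 0.3074]
tcp_rot: [-0.574, -0.0, -0.001, 0.819]
contact_force: [-3.5, -4.6, 11.8]
eef_pos: [0.4351, -0.0529, 0.3071]
tcp_rot: [-0.574, -0.001, -0.001, 0.819]
contact_force: [-5.5, -4.3, 15.8]
eef_pos: [0.4351, -0.0529, 0.3068]
tcp_rot: [-0.575, -0.001, -0.001, 0.818]
contact_force: [-7.7, -5.3, 23.1]
```

```bash
python3 -m inch '[{"ax":0,"ay":0,"az":0,"x":0,"y":-7,"z":2.6,"hand":1},{"ax":0,"ay":0,"az":0,"x":0,"y":0,"z":0,"hand":1},{"ax":0,"ay":0,"az":0,"x":0,"y":0,"z":0,"hand":1}]'|sed -n 2,4p
python3 -m inch '[{"ax":0,"ay":0,"az":0,"x":0,"y":-9.4,"z":3.4,"hand":1},{"ax":0,"ay":0,"az":0,"x":0,"y":0,"z":0,"hand":1},{"ax":0,"ay":0,"az":0,"x":0,"y":0,"z":0,"hand":1}]'|sed -n 2,4p
python3 -m inch '[{"ax":0,"ay":0,"az":0,"x":0,"y":-28,"z":10,"hand":1},{"ax":0,"ay":0,"az":0,"x":0,"y":-35,"z":-5,"hand":1},{"ax":0,"ay":0,"az":0,"x":0,"y":-35,"z":-5,"hand":1},{"ax":0,"ay":0,"az":0,"x":0,"y":-35,"z":-5,"hand":1},{"ax":0,"ay":0,"az":0,"x":0,"y":0,"z":0,"hand":1}]'|sed -n 2,4p
```

```text
eef_pos: [0.4352, -0.0522, 0.3089]
tcp_rot: [-0.574, -0.0, -0.002, 0.819]
contact_force: [1.4, -3.6, 3.9]
eef_pos: [0.4343, -0.0514, 0.3177]
tcp_rot: [-0.573, 0.001, -0.0, 0.82]
contact_force: [-0.7, 0.2, -0.7]
eef_pos: [0.4356, -0.1043, 0.4472]
tcp_rot: [-0.575, -0.002, -0.004, 0.818]
contact_force: [0.2, 0.9, 1.3]
```

The force dropped to zero as the finger lifted, so the lever did not follow it up. I'll back off and check the bar, tools and bolts numerically.

```bash
python3 -m inch '[{"ax":0,"ay":0,"az":0,"x":0,"y":-11.3,"z":-31,"hand":1},{"ax":0,"ay":0,"az":0,"x":0,"y":-11.3,"z":-31,"hand":1},{"ax":0,"ay":0,"az":0,"x":0,"y":-11.3,"z":-31,"hand":1},{"ax":0,"ay":0,"az":0,"x":0,"y":-11.3,"z":-31,"hand":1},{"ax":0,"ay":0,"az":0,"x":0,"y":-11.3,"z":-31,"hand":1}]'|sed -n 2p
python3 -m inch '[{"ax":-0.12,"ay":0,"az":0,"x":0,"y":0,"z":0,"hand":1},{"ax":-0.12,"ay":0,"az":0,"x":0,"y":0,"z":0,"hand":1},{"ax":-0.11,"ay":0,"az":0,"x":0,"y":0,"z":0,"hand":1},{"ax":0,"ay":0,"az":0,"x":0,"y":0,"z":0,"hand":1},{"ax":0,"ay":0,"az":0,"x":0,"y":0,"z":0,"hand":1}]'|sed -n 2,4p
python3 - <<'E'
from h import *
np.set_printoptions(precision=3,suppress=True,linewidth=160)
w=shot('wrist','w13.png');s=shot('scene','s13.png');t=shot('top','t13.png')
s0=load('s12.png')
def prof(c,x,z,ys):
    out=[]
    for y in ys:
        u,v=proj(c,(x,y,z));out.append(int(c['img'][int(round(v)),int(round(u))].mean()) if 0<=u<560 and 0<=v<420 else -1)
    return out
ys=np.arange(-.11,-.0,.01)
for n,c in (('wrist',w),('scene',s),('scene before',s0),('top',t),('top start',load('top0.png'))):
    for x in (.508,.553,.60): print(n,x,'floor plane',prof(c,x,.262,ys),'bar up plane',prof(c,x,.354,ys),'bar down',prof(c,x,.289,ys))
def mask(c,f,box):
    i=c['img'].astype(int);m=np.zeros(i.shape[:2],bool);y0,y1,x0,x1=box;m[y0:y1,x0:x1]=f(i)[y0:y1,x0:x1];return m
d=np.abs(s['img'].astype(int)-s0['img']).sum(2)>60
n,l,st,ce=cv2.connectedComponentsWithStats(d[140:260,240:360].astype(np.uint8))
print([(st[i]+np.array([240,140,0,0,0])).tolist() for i in range(1,n) if st[i,4]>15])
print('proj bar up',np.round(proj(s,(.45,-.027,.354))),np.round(proj(s,(.65,-.027,.354))),'down',np.round(proj(s,(.45,-.077,.289))),np.round(proj(s,(.65,-.077,.289))))
E
```

```text
eef_pos: [0.4339, -0.268, 0.4399]
eef_pos: [0.4343, -0.2658, 0.4407]
tcp_rot: [-0.706, 0.0, 0.0, 0.708]
contact_force: [0.5, -0.6, 0.4]
wrist 0.508 floor plane [236, 206, 90, 51, -1, -1, -1, -1, -1, -1, -1] bar up plane [99, -1, -1, -1, -1, -1, -1, -1, -1, -1, -1] bar down [234, 92, 49, -1, -1, -1, -1, -1, -1, -1, -1]
wrist 0.553 floor plane [233, 232, 90, 50, 58, -1, -1, -1, -1, -1, -1] bar up plane [48, 86, -1, -1, -1, -1, -1, -1, -1, -1, -1] bar down [231, 226, 102, 79, -1, -1, -1, -1, -1, -1, -1]
wrist 0.6 floor plane [227, 226, 88, 48, 71, 86, -1, -1, -1, -1, -1] bar up plane [52, 9, 13, -1, -1, -1, -1, -1, -1, -1, -1] bar down [222, 221, 101, 102, 215, -1, -1, -1, -1, -1, -1]
scene 0.508 floor plane [247, 195, 213, 255, 138, 208, 123, 222, 47, 40, 120] bar up plane [30, 33, 28, 30, 30, 32, 68, 74, 46, 63, 62] bar down [117, 130, 132, 87, 127, 138, 240, 201, 243, 251, 191]
scene 0.553 floor plane [244, 251, 150, 79, 166, 205, 152, 219, 69, 120, 117] bar up plane [142, 243, 34, 26, 90, 7, 57, 240, 62, 58, 65] bar down [250, 156, 175, 169, 151, 142, 64, 46, 105, 118, 118]
scene 0.
[... 1693 characters left out ...]
226, 221, 126, 128, 130, 133, 136, 222, 83, 127, 195] bar up plane [226, 229, 229, 228, 227, 228, 80, 114, 144, 94, 98] bar down [227, 120, 103, 108, 106, 107, 232, 78, 82, 127, 97]
top start 0.6 floor plane [227, 219, 127, 139, 134, 132, 129, 222, 205, 202, 189] bar up plane [227, 227, 225, 227, 227, 225, 144, 208, 199, 205, 193] bar down [227, 202, 137, 137, 131, 133, 228, 192, 203, 206, 205]
[[278, 140, 11, 3, 24], [316, 140, 44, 33, 422], [254, 155, 69, 53, 449], [250, 160, 9, 11, 63], [318, 166, 10, 6, 26], [247, 175, 54, 37, 990], [285, 174, 18, 5, 48], [330, 194, 20, 8, 117], [240, 235, 8, 19, 99], [279, 244, 13, 7, 71]]
proj bar up [326. 139.] [346. 176.] down [305. 164.] [322. 204.]
```

The bar now shows over the ridges at y≈−0.08 along the whole tray, and its old place is empty, so the lever is latched. One last numeric check of the tools, bolts and carton.

Run:
```python
from h import *
np.set_printoptions(precision=3,suppress=True)
def fit(c,m,z,n):
    k,l,st,_=cv2.connectedComponentsWithStats(m.astype(np.uint8))
    for i in range(1,k):
        if st[i,4]<25: continue
        ys,xs=np.nonzero(l==i);P=np.array([onz(c,x,y,z)[:2] for x,y in zip(xs,ys)])-[.553,-.134]
        if not(abs(P.mean(0))<.1).all(): continue
        cc=P.mean(0);e=np.linalg.eigh(np.cov((P-cc).T))[1][:,1];print(n,'tray xy',cc,'extent y',P[:,1].min(),P[:,1].max(),'angle to y',np.arctan2(e[0],e[1]).round(3),len(xs))
for src in('w12.png','t13.png','w13.png'):
    c=load(src);i=c['img'].astype(int);r,g,b=i[...,0],i[...,1],i[...,2]
    print(src);fit(c,(r>110)&(g<70)&(b<70),.270,'red');fit(c,(r>120)&(g>90)&(b<70),.271,'yellow')
    fit(c,(i.max(2)<55),.270,'dark')
t=load('t13.png');t0=load('top0.png')
for c in (t0,t):
    i=c['img'].astype(int);m=(i[...,0]>190)&(i[...,1]>140)&(i[...,2]<90);m[:,:240]=0;m[:,300:]=0;m[150:]=0;ys,xs=np.nonzero(m);print('carton tape',xs.mean(),ys.mean(),len(xs))
# bolts in dish: dark/changed pixels in the dish between start and now
d=np.abs(t['img'].astype(int)-t0['img']).sum(2)>70
yy,xx=np.nonzero(d[175:230,350:410]);P=np.array([onz(t,x+350,y+175,.012)[:2] for x,y in zip(xx,yy)])-[.5745,-.442];print('dish changes: n',len(P),'max r',np.hypot(*P.T).max(),P.mean(0))
```

```text
w12.png
red tray xy [-0.066  0.056] extent y 0.039016556956397275 0.07058047436214943 angle to y -0.086 524
red tray xy [0.07  0.007] extent y -0.02767465092128174 0.04353373995400192 angle to y 0.007 715
yellow tray xy [-0.023 -0.017] extent y -0.02594579560439786 -0.009982873981426388 angle to y 0.222 119
yellow tray xy [ 0.075 -0.099] extent y -0.10367962684246737 -0.09277610210824005 angle to y -1.098 35
dark tray xy [-0.086  0.041] extent y 0.03508273847378571 0.04751744775257162 angle to y 0.474 105
dark tray xy [-0.065 -0.018] extent y -0.067481457538146 0.02537681233012022 angle to y -0.016 1448
dark tray xy [ 0.045 -0.045] extent y -0.0640312622000587 -0.034225673182459726 angle to y 0.215 281
dark tray xy [-0.087 -0.054] extent y -0.07547414881718342 -0.03472339778408323 angle to y -0.007 325
dark tray xy [-0.042 -0.042] extent y -0.05072069988845873 -0.034806356092731916 angle to y -0.018 151
dark tray xy [-0.043 -0.075] extent y -0.08435075768757325 -0.05881615518820543 angle to y 0.431 168
t13.png
red tray xy [ 0.069 -0.003] extent y -0.04327345815758324 0.03872599366538
[... 1089 characters left out ...]
1879933647 0.05412392563206722 angle to y -0.851 30
dark tray xy [-0.047  0.053] extent y 0.04893902744743957 0.05718686626964831 angle to y -1.67 84
dark tray xy [-0.003  0.053] extent y 0.048795104948155865 0.05782055392604729 angle to y -1.768 80
dark tray xy [0.042 0.053] extent y 0.04849397865436378 0.058047716820255224 angle to y -1.788 74
dark tray xy [-0.064 -0.018] extent y -0.06401724580807025 0.028330627796006203 angle to y -0.009 1430
dark tray xy [ 0.056 -0.1  ] extent y -0.10615718540582866 -0.09513890050410065 angle to y 0.752 58
carton tape 269.0125 138.49375 160
carton tape 269.9013157894737 138.69078947368422 152
dish changes: n 205 max r 0.09634713477528892 [-0.018  0.041]
```

```bash
python3 -c "
from plant import *
s=get_state();print(s['time'],s['contact_force'],s['eef_pos']);print(sign_off())"
```

```text
44.8167 [0.75108604 0.77801328 0.83994433] [ 0.43412122 -0.26724801  0.44058674]
the job is handed in; nothing more can be done
None
```

The job is handed in at 44.8 s of the 210 s allowed. All three bolts are in the parts dish and all four tools are in their own lanes. After that I pressed the hold-down lever until its catch held.

**Last checks**
- **Tools:** the marker is at tray x ≈ −65 mm, the screwdriver ≈ −20 mm and the probe ≈ +70 mm. In the last images their parts ran within about 0.09 rad of the lanes. The spanner I judged only by eye: it went down centred at x ≈ +23 mm and lay straight just before pressing.
- **Lever:** force rose to about 23 N at the stop and then fell to zero as the finger lifted, so the lever did not follow it. Top-view brightness changed as expected for the bar lying at y ≈ −0.08 m, with its old place empty. I had no picture views left to see the catch itself.
- **Bolts:** seen inside the dish in three wrist pictures. The final pixel-difference test on the dish reached 96 mm from its centre and settled nothing, because its window took in things outside the dish.
- **Carton:** moved by less than 1 pixel in the top view.
- **Arm:** ended clear of everything, reading only about 1 N of force (noise).

The marker is about 5 mm off its lane line. I did that on purpose to keep the finger clear of the rim, and it is within tolerance.

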